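# Turn the tray board against the bench post and load it with stepped parts trays

### The job

Without lifting it, push the square plywood board round a quarter turn against the steel bench post, so that its barred edge ends up on the side away from you, and leave it square to the bench with its left side up against the post. Then stack all the grey parts trays lengthwise along the middle of the board, the first with its end at the bar, the second stepped back towards you by one lip, the third in line with the first, the fourth in line with the second, so that each sits down between the side rims of the one below and leaves one of its lips bare. Leave the other things on the bench where they are.

Things in the scene. Friction and masses are not known exactly. Their poses are not given: they have to be found in the camera images.
- board: loose square plywood board 130 x 130 x 16 mm, 0.6 kg, too wide to grip, with a bar 12 mm wide along one whole edge, its top 30 mm above the bench. Origin: centre of the underside; own +x points to the barred edge (65 mm off; bar's inner face 53 mm off), z up. At first the bar is on the right (-y), within 9 deg; at last it is on the far side (own +x along world +x)
- board_bar (a point): middle of the bar's top, on the board: 59 mm from the board's centre along the board's +x
- post: round steel roller post fixed to the bench, 30 mm across, 50 mm high, its sleeve free to turn about the upright axis, at the start just beyond (+x of) the board's far edge and towards that edge's left-hand end. Origin: centre of its foot; its axes are those of the world
- tray1: grey steel parts tray, one of up to four alike in size: 120 x 58 x 28.5 mm high, about 0.25 kg. Pocket in the middle 60 mm; at each end a flat lip 30 mm long, 24 mm up, between side rims 48 mm apart. A keel 32 mm wide, 6 mm deep under its whole length sits on the lips below (pitch 24 mm). Origin: centre of the underside; x along the length (within 12 deg of world x), z up. May be absent (None)
- tray2: grey steel parts tray, one of up to four alike in size: 120 x 58 x 28.5 mm high, about 0.25 kg. Pocket in the middle 60 mm; at each end a flat lip 30 mm long, 24 mm up, between side rims 48 mm apart. A keel 32 mm wide, 6 mm deep under its whole length sits on the lips below (pitch 24 mm). Origin: centre of the underside; x along the length (within 12 deg of world x), z up. May be absent (None)
- tray3: grey steel parts tray, one of up to four alike in size: 120 x 58 x 28.5 mm high, about 0.25 kg. Pocket in the middle 60 mm; at each end a flat lip 30 mm long, 24 mm up, between side rims 48 mm apart. A keel 32 mm wide, 6 mm deep under its whole length sits on the lips below (pitch 24 mm). Origin: centre of the underside; x along the length (within 12 deg of world x), z up. May be absent (None)
- tray4: grey steel parts tray, one of up to four alike in size: 120 x 58 x 28.5 mm high, about 0.25 kg. Pocket in the middle 60 mm; at each end a flat lip 30 mm long, 24 mm up, between side rims 48 mm apart. A keel 32 mm wide, 6 mm deep under its whole length sits on the lips below (pitch 24 mm). Origin: centre of the underside; x along the length (within 12 deg of world x), z up. May be absent (None)
- jar: bystander, not part of the job: glass jar with a steel lid, 52 mm across, 70 mm high. Origin at its underside (the tools: on the tool's length)
- offcut: bystander, not part of the job: light wooden offcut 90 x 45 x 35 mm high. Origin at its underside (the tools: on the tool's length)
- wrench: bystander, not part of the job: steel wrench 160 mm long, lying flat. Origin at its underside (the tools: on the tool's length)
- oil_bottle: bystander, not part of the job: white oil bottle with a black cap, 56 mm across, 140 mm high. Origin at its underside (the tools: on the tool's length)
- mug: bystander, not part of the job: white mug 76 mm across, 90 mm high. Origin at its underside (the tools: on the tool's length)
Mind the look-alikes: they are no part of the job. What is shaped like the post but blue, orange or turquoise is not meant.

How it is judged (in metres and radians):
On the way, in this order (a step that is already met when the one before it is completed fails the run):
1. the board, pressing on the post, is part-way round: turned between about 20 and 70 degrees (angle between the x axis of board and the x axis of post, either way round between 0.35 and 1.2 rad and contact force between board and post above 0.5 N), for 0.1 s.
2. the board lies square, barred edge away from the robot, left side up against the post, at rest (angle between the x axis of board and the x axis of post, either way round below 0.12 rad and y of post in the frame of board between 0.07 and 0.098 m and x of post in the frame of board between -0.068 and 0.068 m and y of board in the frame of post below 0 m and height (world z) of board below 0.006 m and linear speed of board below 0.02 m/s), for 0.3 s.
3. a first tray stands on the board, its end at the bar ((((x of tray1 in the frame of board between -0.018 and 0.004 m and y of tray1 in the frame of board between -0.013 and 0.013 m and z of tray1 in the frame of board between 0.01 and 0.022 m) and angle between the x axis of tray1 and the x axis of board, either way round below 0.15 rad and angle between tray1's own z axis and vertical below 0.08 rad and linear speed of tray1 below 0.02 m/s) or ((x of tray2 in the frame of board between -0.018 and 0.004 m and y of tray2 in the frame of board between -0.013 and 0.013 m and z of tray2 in the frame of board between 0.01 and 0.022 m) and angle between the x axis of tray2 and the x axis of board, either way round below 0.15 rad and angle between tray2's own z axis and vertical below 0.08 rad and linear speed of tray2 below 0.02 m/s) or ((x of tray3 in the frame of board between -0.018 and 0.004 m and y of tray3 in the frame of board between -0.013 and 0.013 m and z of tray3 in the frame of board between 0.01 and 0.022 m) and angle between the x axis of tray3 and the x axis of board, either way round below 0.15 rad and angle between tray3's own z axis and vertical below 0.08 rad and linear speed of tray3 below 0.02 m/s) or ((x of tray4 in the frame of board between -0.018 and 0.004 m and y of tray4 in the frame of board between -0.013 and 0.013 m and z of tray4 in the frame of board between 0.01 and 0.022 m) and angle between the x axis of tray4 and the x axis of board, either way round below 0.15 rad and angle between tray4's own z axis and vertical below 0.08 rad and linear speed of tray4 below 0.02 m/s))), for 0.2 s.
At the end, for the whole second after the job is handed in: Board flat, square within 7 deg, bar on the far side, left side within 18 mm of the post; all trays level, at rest, stacked along it (8 deg), within 13 mm of its middle line; trays 1 and 3 with their end at the bar, 2 and 4 stepped back 30 mm (each within 11 mm) (all of step 2 and ((x of tray1 in the frame of board between -0.018 and 0.004 m and y of tray1 in the frame of board between -0.013 and 0.013 m and z of tray1 in the frame of board between 0.01 and 0.022 m) or (x of tray1 in the frame of board between -0.048 and -0.026 m and y of tray1 in the frame of board between -0.013 and 0.013 m and z of tray1 in the frame of board between 0.034 and 0.046 m) or (x of tray1 in the frame of board between -0.018 and 0.004 m and y of tray1 in the frame of board between -0.013 and 0.013 m and z of tray1 in the frame of board between 0.058 and 0.07 m) or (x of tray1 in the frame of board between -0.048 and -0.026 m and y of tray1 in the frame of board between -0.013 and 0.013 m and z of tray1 in the frame of board between 0.082 and 0.094 m)) and angle between the x axis of each of tray1, tray2, tray3, tray4 and the x axis of board, either way round below 0.15 rad and angle between each of tray1, tray2, tray3, tray4's own z axis and vertical below 0.08 rad and linear speed of each of tray1, tray2, tray3, tray4 below 0.02 m/s and ((x of tray2 in the frame of board between -0.018 and 0.004 m and y of tray2 in the frame of board between -0.013 and 0.013 m and z of tray2 in the frame of board between 0.01 and 0.022 m) or (x of tray2 in the frame of board between -0.048 and -0.026 m and y of tray2 in the frame of board between -0.013 and 0.013 m and z of tray2 in the frame of board between 0.034 and 0.046 m) or (x of tray2 in the frame of board between -0.018 and 0.004 m and y of tray2 in the frame of board between -0.013 and 0.013 m and z of tray2 in the frame of board between 0.058 and 0.07 m) or (x of tray2 in the frame of board between -0.048 and -0.026 m and y of tray2 in the frame of board between -0.013 and 0.013 m and z of tray2 in the frame of board between 0.082 and 0.094 m)) and ((x of tray3 in the frame of board between -0.018 and 0.004 m and y of tray3 in the frame of board between -0.013 and 0.013 m and z of tray3 in the frame of board between 0.01 and 0.022 m) or (x of tray3 in the frame of board between -0.048 and -0.026 m and y of tray3 in the frame of board between -0.013 and 0.013 m and z of tray3 in the frame of board between 0.034 and 0.046 m) or (x of tray3 in the frame of board between -0.018 and 0.004 m and y of tray3 in the frame of board between -0.013 and 0.013 m and z of tray3 in the frame of board between 0.058 and 0.07 m) or (x of tray3 in the frame of board between -0.048 and -0.026 m and y of tray3 in the frame of board between -0.013 and 0.013 m and z of tray3 in the frame of board between 0.082 and 0.094 m)) and ((x of tray4 in the frame of board between -0.018 and 0.004 m and y of tray4 in the frame of board between -0.013 and 0.013 m and z of tray4 in the frame of board between 0.01 and 0.022 m) or (x of tray4 in the frame of board between -0.048 and -0.026 m and y of tray4 in the frame of board between -0.013 and 0.013 m and z of tray4 in the frame of board between 0.034 and 0.046 m) or (x of tray4 in the frame of board between -0.018 and 0.004 m and y of tray4 in the frame of board between -0.013 and 0.013 m and z of tray4 in the frame of board between 0.058 and 0.07 m) or (x of tray4 in the frame of board between -0.048 and -0.026 m and y of tray4 in the frame of board between -0.013 and 0.013 m and z of tray4 in the frame of board between 0.082 and 0.094 m))); the robot touches nothing.
It fails at once if the board is lifted off the bench (height (world z) of board above 0.02 m).
It fails at once if one of the other things is knocked out of its place (over 40 mm) (distance of any of jar, offcut, wrench, oil_bottle, mug from where it was at the start of the episode above 0.04 m).
Of tray1, tray2, tray3, tray4 only 3 to 4 are there at a start; the rules pass over those that are not, and their reading is None.
At some moment in a run one of tray1, tray2, tray3, tray4 may be knocked a few centimetres aside while the robot is not near it.
Once in a run the grip may slacken for a moment while it holds something.
It also fails if it takes over 210 s, if anything falls off the work surface, if the arm or the gripper's body presses on something with over 40 N, if the wrist force passes 120 N, or if a joint passes its speed limit or range.

### The arm

A 6-joint arm with a two-finger parallel gripper is mounted at the origin on the work surface. World frame = base frame: x ahead of the robot, y to its left, z up, the work surface at z = 0. Lengths are in mm, angles in rad, forces in N, time in s.
With the tool pointing down it reaches from about 350 to 975 mm from the base axis. Payload 7.1 kg.
Tool frame: the origin (TCP) lies at the very end of the fingers, on their centre line; the grasp point (between the pads) lies 19 mm behind it; y points along the fingers, x is the direction in which the jaws open and shut, and the axes are right-handed (so a half turn about y gives the same grasp; the last joint's range is limited). The gripper opens to 88 mm and grips with 3 to 60 N. Pads are 20 mm wide; open, the fingers measure 115 mm over their backs; the gripper's body (75 mm by 178 mm) begins 61 mm behind the grasp point.
Start: joints at [1.153, 0.423, 1.63, -0, 1.089, -0.019], TCP at [242.663, 575.951, 222.675] pointing down, gripper open.
Joint ranges: [-3, 3], [-0.9, 2.11], [0.09, 2.58], [-1.31, 4.45], [0.11, 2.69], [-2.54, 2.54]. Speed limits (rad/s): [2.39, 2.39, 3.01, 3.14, 3.14, 3.14].

### API

Orientations are given as a rotation vector (axis times angle).
In Python, from workcell import ctrl gives the robot as it stands. The module is installed in compiled form; this text tells all that it offers.
- The arm moves only by the tool carry_out, never from a script. Its arguments are lists of equal length, an entry for each row: "delta_pos": the shift along the tool's x, y, z in cm, a list of three; "rotation": the turn, a rotation vector about the tool's x, y, z in rad, a list of three. In form: {"delta_pos": [[dx, dy, dz], ...], "rotation": [[wx, wy, wz], ...]}. A call has 1 to 12 rows; each row is the pose to reach, as a shift and turn from the pose commanded when the call began, along the tool's axes at that moment; what a row does not reach only later rows make up. A row lasts 1/12 s, in which the tool goes at most 41.7 mm and 7.16 degrees, less where a joint would pass 70% of its speed; a pose out of reach is approached as far as the arm can. A call with a gripper value outside its range is refused whole. "hand" is the closure in counts, from 0 (fully open) to 255 (shut), set as the call begins (left out, the last holds). The fingers move at their own pace and stop on an object; the grip force is fixed at half the most. Time passes only in rows, so rows that repeat a pose let the fingers close. It gives the time, the measured TCP pose, the force and the opening at its end, in the units of the state.
- ctrl.get_obs(): the state, without advancing time (a new reading comes with each control period).
- ctrl.get_image(name): name is "scene" or "side" or "wrist"; returns the picture (480x640x3 uint8, red, green, blue); there is no depth.
- ctrl.camera_info(name): a dict with "fov_y" (degrees; the focal length in pixels is half the picture's height over the tangent of half this angle, whatever the lens; pixels are square), "cx", "cy" (the principal point, pixels), "R" (3x3) and "t" (3): a world point X has camera coordinates R X + t; the wrist camera has in their place "T_tool_cam" (4x4, takes a point from camera to tool coordinates, whose origin is the TCP and whose axes are the tool frame's). Camera axes: x right, y down, z forward; pixel columns grow to the right and rows downward; lengths in mm; the calibration is good to about 2 mm. A picture is of the moment at which its call begins: read the wrist's pose just before it. camera_info takes no time and is no camera call.
- ctrl.close_job(): hands the job in, once; it reports no verdict.
The state is a dict: "t": time; "qpos": joint angles; "qvel": joint speeds; "joint_torque": joint torques, N m; "ee_pos": TCP position; "orientation": TCP orientation; "ft_force": force on the tool from outside, world axes, zero at the start; "moment": the same for the moment, N m; "width": finger opening in mm.
Only numpy, scipy, OpenCV 4.12 (cv2) and the standard library are available. Lean on these libraries where they do the work, as an engineer would, in place of code of your own. Each camera call takes 0.05 s, during which the arm holds its last target.

## Working session

There is one attempt and no reset: what is moved stays moved. The work goes in short steps, Python scripts to look and compute and a tool call to move; the robot and the scene stay as the last step left them, time stands still between calls to the robot, and variables do not carry over. Pictures are saved under pics/ and viewed, and the job is handed in when it is done.

Besides the shell and the picture viewer there is one more tool, called after "Emit:" as name(argument=value, ...) on one line, values as JSON. carry_out: Moves the arm, as the interface text tells. Its arguments: {"type":"object","properties":{"delta_pos":{"type":"array","items":{"type":"array","items":{"type":"number"}}},"rotation":{"type":"array","items":{"type":"array","items":{"type":"number"}}},"hand":{"type":"number"}},"required":["delta_pos","rotation"]}

```bash
mkdir -p pics; ls; python3 - <<'E'
from workcell import ctrl
import cv2, numpy as np
o=ctrl.get_obs()
for k,v in o.items(): print(k,np.round(v,4))
for n in ["scene","side","wrist"]:
    im=ctrl.get_image(n); cv2.imwrite(f"pics/{n}0.png",im[:,:,::-1]); print(n,ctrl.camera_info(n))
E
```

```text
pics
t 0.0
qpos [ 1.153   0.4238  1.6307 -0.      1.0886 -0.019 ]
qvel [ 0.001  -0.0012  0.0009  0.0005 -0.0012  0.0001]
joint_torque [-1.30000e-03 -5.44629e+01 -2.73672e+01  6.44000e-02  2.28000e-02
 -1.00000e-04]
ee_pos [242.4299 575.4427 221.9018]
orientation [-1.3727 -0.9096  0.9118]
ft_force [ 0.5339 -0.5095  0.7018]
moment [-0.03    0.0284 -0.031 ]
width 87.9928
scene {'fov_y': 44.89074185812353, 'cx': 323.82718201505537, 'cy': 233.42650302738417, 'R': array([[-0.86878563,  0.49518111,  0.00268353],
       [ 0.34745497,  0.61344633, -0.70919577],
       [-0.35282655, -0.61520669, -0.70500649]]), 't': array([ 510.18643212, -137.37238724, 1741.83463186])}
side {'fov_y': 51.173934997646455, 'cx': 316.9144300254599, 'cy': 236.6371929649335, 'R': array([[ 0.99400615, -0.1087284 ,  0.01139816],
       [-0.05717565, -0.60588864, -0.79349222],
       [ 0.09318115,  0.78808445, -0.60847364]]), 't': array([-547.96329146,   73.85701302, 1295.04407934])}
wrist {'fov_y': 63.7807927436844, 'cx': 317.1993107668462, 'cy': 246.21368001392426, 'T_tool_cam': array([[ 9.99999787e-01,  2.07307105e-04,  6.18765114e-04,
         7.49498482e-01],
       [-5.44269186e-04, -2.58167396e-01,  9.66100046e-01,
        -1.63257165e+02],
       [ 3.60024382e-04, -9.66100177e-01, -2.58167228e-01,
         7.01355613e+01],
       [ 0.00000000e+00,  0.00000000e+00,  0.00000000e+00,
         1.00000000e+00]])}
```

View pics/scene0.png

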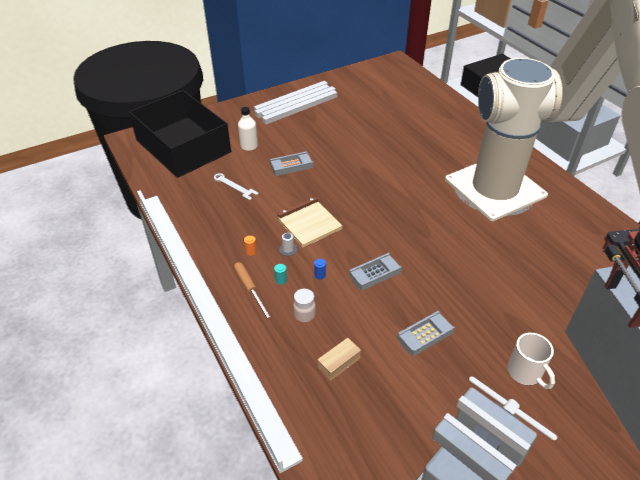

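View pics/side0.png

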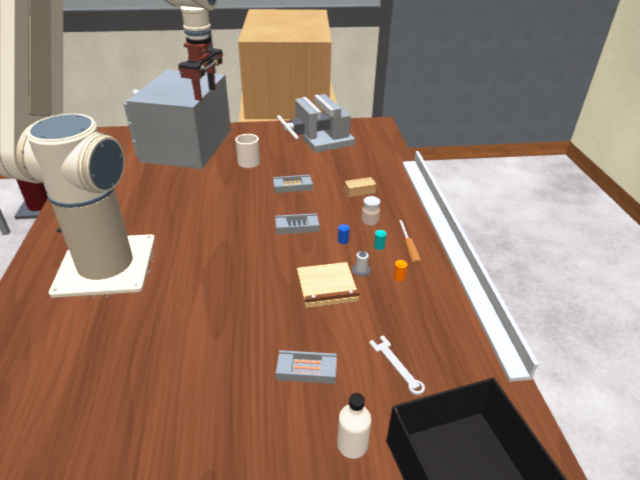

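View pics/wrist0.png

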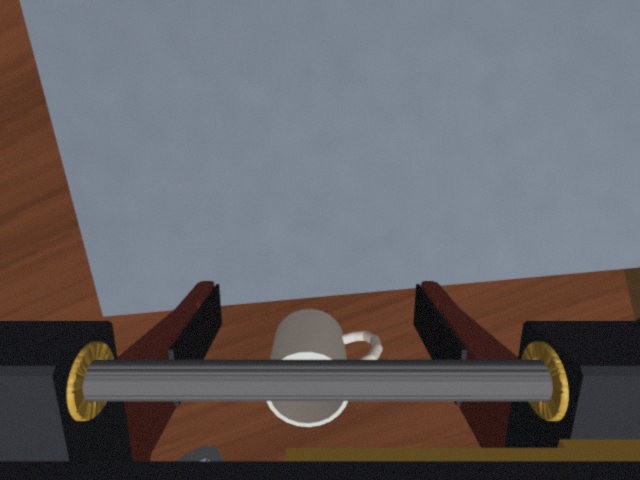

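```bash
cat > h.py <<'E'
from workcell import ctrl
import cv2, numpy as np
from scipy.spatial.transform import Rotation as Ro
def K(ci):
    f=240/np.tan(np.radians(ci['fov_y'])/2); return np.array([[f,0,ci['cx']],[0,f,ci['cy']],[0,0,1]])
def ext(name,obs=None):
    ci=ctrl.camera_info(name)
    if name!='wrist': return K(ci),ci['R'],ci['t']
    o=obs or ctrl.get_obs()
    T=np.eye(4);T[:3,:3]=Ro.from_rotvec(o['orientation']).as_matrix();T[:3,3]=o['ee_pos']
    M=np.linalg.inv(T@ci['T_tool_cam']); return K(ci),M[:3,:3],M[:3,3]
def proj(E,X):
    k,R,t=E; p=(np.atleast_2d(X)@R.T+t)@k.T; return p[:,:2]/p[:,2:]
def ray(E,uv,z):
    k,R,t=E; uv=np.atleast_2d(uv); d=np.c_[uv,np.ones(len(uv))]@np.linalg.inv(k).T@R; c=-R.T@t
    s=(z-c[2])/d[:,2]; return c+d*s[:,None]
def shot(name,fn=None):
    o=ctrl.get_obs(); im=ctrl.get_image(name)[:,:,::-1].copy(); E=ext(name,o)
    if fn: cv2.imwrite(f'pics/{fn}.png',im)
    return im,E
def tri(E1,p1,E2,p2):
    P=[E[0]@np.c_[E[1],E[2]] for E in(E1,E2)]
    X=cv2.triangulatePoints(P[0],P[1],np.float64(p1).reshape(2,1),np.float64(p2).reshape(2,1))[:,0]; return X[:3]/X[3]
def plan(pos,yaw=None,R=None):
    """delta (cm) and rotvec in tool axes to reach pos with tool y down, tool x at yaw (mod pi, nearest)"""
    o=ctrl.get_obs(); R0=Ro.from_rotvec(o['orientation']); 
    if yaw is not None:
        x=np.array([np.cos(yaw),np.sin(yaw),0]); y=np.array([0,0,-1.]); 
        R=np.c_[x,y,np.cross(x,y)]
    d=R0.inv().apply(np.array(pos)-o['ee_pos'])/10
    w=(R0.inv()*Ro.from_matrix(R)).as_rotvec() if R is not None else np.zeros(3)
    return np.round(d,2),np.round(w,3)
E
python3 - <<'E'
from h import *
o=ctrl.get_obs();print(Ro.from_rotvec(o['orientation']).as_matrix().round(3))
s=cv2.imread('pics/scene0.png');d=cv2.imread('pics/side0.png')
c=s[140:390,220:480]; cv2.imwrite('pics/scene0c.png',cv2.resize(c,(780,750),interpolation=cv2.INTER_CUBIC)[:600])
c=d[170:400,260:440]; cv2.imwrite('pics/side0c.png',cv2.resize(c,None,fx=2.6,fy=2.6,interpolation=cv2.INTER_CUBIC))
Es,Ed=ext('scene'),ext('side')
for n,a,b,z in [('board',(311,222),(327,281),16),('post',(288,238),(362,257),50),('trayA',(292,162),(307,363),26),('trayB',(376,269),(297,222),26),('trayC',(426,332),(293,182),26),('bottle',(244,111),(357,402),140),('jar',(305,297),(371,203),70),('wrench',(236,186),(399,365),0),('blue',(320,263),(344,229),0),('mug',(532,345),(248,140),90),('offcut',(340,352),(360,183),35),('turq',(280,268),(380,235),0)]:
    print(n,ray(Es,a,z)[0].round(),ray(Ed,b,z)[0].round(),tri(Es,a,Ed,b).round())
E
```

```text
[[ 0.388 -0.    -0.922]
 [ 0.922 -0.001  0.388]
 [-0.001 -1.     0.   ]]
board [ 557. -125.   16.] [ 562. -132.   16.] [ 559. -128.   13.]
post [655. -70.  50.] [654. -90.  50.] [654. -78.  41.]
trayA [ 484. -378.   26.] [ 489. -384.   26.] [ 486. -381.   24.]
trayB [502. 117.  26.] [506. 108.  26.] [503. 115.  23.]
trayC [508. 336.  26.] [510. 324.  26.] [508. 334.  22.]
bottle [ 560. -543.  140.] [ 554. -560.  140.] [ 556. -555.  132.]
jar [718. 140.  70.] [717. 119.  70.] [717. 133.  62.]
wrench [ 670. -388.    0.] [ 682. -388.    0.] [ 675. -387.    2.]
blue [604.   8.   0.] [640.  98.   0.] [626.  42.  43.]
mug [367. 507.  90.] [374. 500.  90.] [370. 507.  89.]
offcut [711. 290.  35.] [717. 285.  35.] [714. 289.  34.]
turq [703. -28.   0.] [736.  60.   0.] [719.   7.  42.]
```

View pics/scene0c.png

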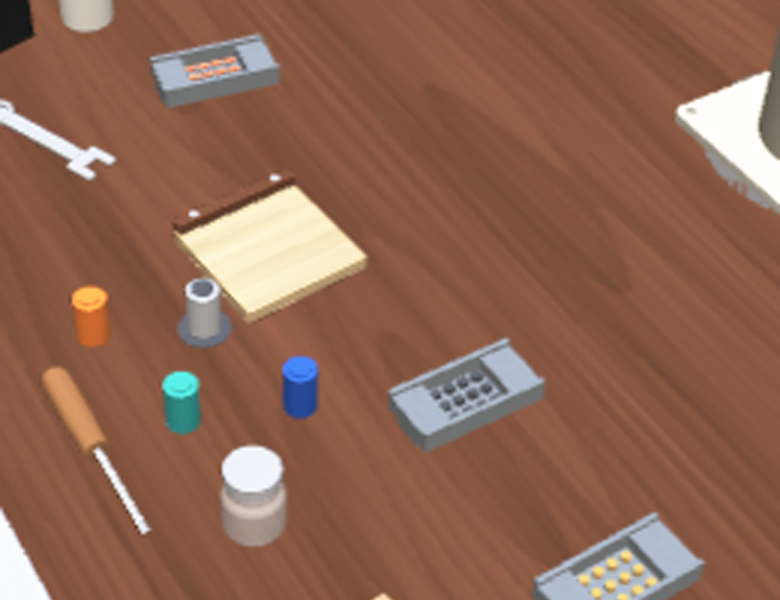

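View pics/side0c.png

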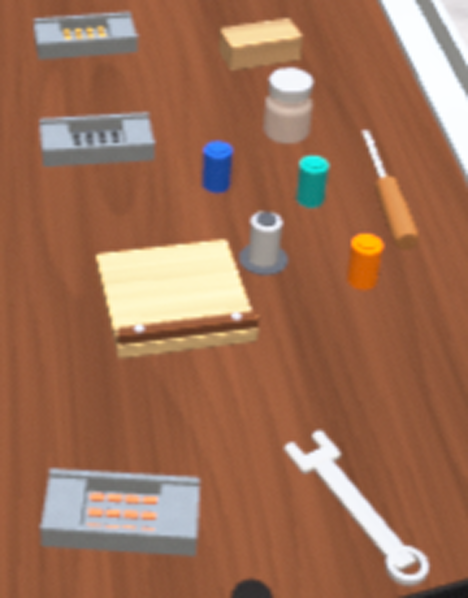

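```bash
python3 - <<'E'
from h import *
print(plan([560,-115,250],np.pi/2))
E
```

```text
(array([-51.31,  -2.73, -56.07]), array([-0.   , -0.399, -0.001]))
```

Emit:
carry_out(delta_pos=[[-2.5,-0.2,-2.8],[-5,-0.4,-5.6],[-7.5,-0.6,-8.4],[-10,-0.8,-11.2],[-12.5,-1,-14],[-15,-1.2,-16.8],[-17.5,-1.4,-19.6],[-20,-1.6,-22.4],[-22.5,-1.8,-25.2],[-25,-2,-28],[-27.5,-2.2,-30.8],[-30,-2.4,-33.6]], rotation=[[0,0,0],[0,0,0],[0,0,0],[0,0,0],[0,0,0],[0,0,0],[0,0,0],[0,0,0],[0,0,0],[0,0,0],[0,0,0],[0,0,0]], hand=255)

```text
t: 1.15
ee_pos: [436.1, 167.2, 246.8]
orientation: [-1.372, -0.911, 0.911]
ft_force: [0.4, 0.1, 0.5]
width: 11.4
```

Emit:
carry_out(delta_pos=[[-2,0,-2],[-4,0,-4],[-6,0,-6],[-8,0,-8],[-10,0,-10],[-12,0,-12],[-14,0,-14],[-16,0,-16],[-18,0,-18],[-20,0,-20.5],[-21.3,-0.3,-22.5],[-21.3,-0.3,-22.5]], rotation=[[0,-0.04,0],[0,-0.08,0],[0,-0.12,0],[0,-0.16,0],[0,-0.2,0],[0,-0.24,0],[0,-0.28,0],[0,-0.32,0],[0,-0.36,0],[0,-0.4,0],[0,-0.4,0],[0,-0.4,0]])

```text
t: 2.15
ee_pos: [562.6, -118.1, 250.0]
orientation: [-1.212, -1.209, 1.208]
ft_force: [0.5, 0.7, 0.5]
width: 0.2
```

```bash
python3 - <<'E'
from h import *
im,E=shot('wrist','w1'); o=ctrl.get_obs(); print(o['t'],o['ee_pos'],o['qpos'],o['width'])
E
```

```text
2.2 [ 561.20258218 -116.34141311  249.50632153] [-2.25124046e-01  3.16777206e-01  1.72309085e+00 -1.08555435e-04
  1.10136117e+00 -1.79440595e+00] 0.5513045593337031
```

View pics/w1.png

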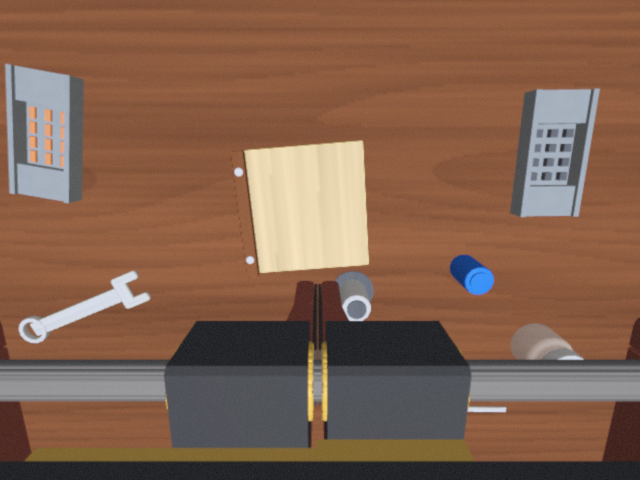

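```bash
python3 - <<'E'
from h import *
im=cv2.imread('pics/w1.png'); E=ext('wrist')
hsv=cv2.cvtColor(im,cv2.COLOR_BGR2HSV)
m=cv2.inRange(hsv,(15,30,150),(35,160,255)); m[320:]=0
n,l,st,c=cv2.connectedComponentsWithStats(m); i=1+st[1:,4].argmax(); mm=(l==i).astype(np.uint8)
cn=max(cv2.findContours(mm,0,1)[0],key=cv2.contourArea)
ap=cv2.approxPolyDP(cn,12,True)[:,0]; print(st[i],ap.tolist())
X=ray(E,ap,16); print(X.round(1))
print([np.linalg.norm(X[k]-X[k-1]).round(1) for k in range(len(X))])
print('post',ray(E,(357,309),50).round(1),ray(E,(354,289),2).round(1))
for p in [(45,137),(555,153)]: print(ray(E,p,24).round(1))
c=im[120:330,220:400]; cv2.imwrite('pics/w1c.png',cv2.resize(c,None,fx=2.8,fy=2.8,interpolation=cv2.INTER_CUBIC))
E
```

```text
[  244   140   126   133 14371] [[362, 140], [244, 150], [259, 272], [368, 264]]
[[ 488.5  -71.    16. ]
 [ 498.  -188.5   16. ]
 [ 626.4 -178.7   16. ]
 [ 617.5  -60.8   16. ]]
[np.float64(129.3), np.float64(117.9), np.float64(128.7), np.float64(118.2)]
post [[654.7 -75.1  50. ]] [[651.7 -73.8   2. ]]
[[ 485.5 -379.4   24. ]]
[[501.1 117.6  24. ]]
```

View pics/w1c.png

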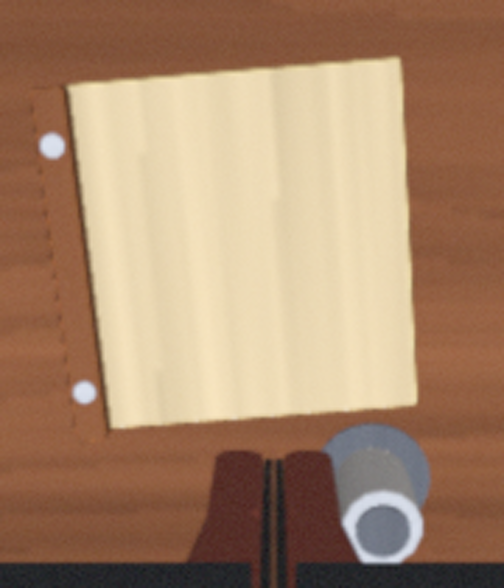

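```bash
cat >> h.py <<'E'
POST=np.array([653,-74.5])
def b2w(c,th,p):
    a=np.array([np.cos(th),np.sin(th)]); n=np.array([-a[1],a[0]]); p=np.atleast_2d(p); return np.array(c)+p[:,:1]*a+p[:,1:]*n
def w2b(c,th,w):
    a=np.array([np.cos(th),np.sin(th)]); n=np.array([-a[1],a[0]]); d=np.atleast_2d(w)-np.array(c); return np.c_[d@a,d@n]
E
python3 - <<'E'
from h import *
th=np.radians(-85.5); c=(558.1,-130.7)
print(w2b(c,th,POST))
p=b2w(c,th,[(3,-100)])[0]; print(p, plan([p[0],p[1],120],np.radians(4.5)))
E
```

```text
[[-48.58098597  99.01685615]]
[ 458.64364391 -141.53666157] (array([-2.53, 12.95, 10.26]), array([0.   , 1.491, 0.   ]))
```

Emit:
carry_out(delta_pos=[[-0.2,1,0.9],[-0.4,2,1.8],[-0.6,3,2.7],[-0.8,4,3.6],[-1,5,4.5],[-1.2,6,5.4],[-1.4,7,6.3],[-1.6,8,7.2],[-1.8,9,8.1],[-2,10.5,9],[-2.3,12,10],[-2.5,13,10.3]], rotation=[[0,0.125,0],[0,0.25,0],[0,0.375,0],[0,0.5,0],[0,0.625,0],[0,0.75,0],[0,0.875,0],[0,1,0],[0,1.125,0],[0,1.25,0],[0,1.375,0],[0,1.491,0]])

```text
t: 3.2
ee_pos: [454.7, -138.4, 118.4]
orientation: [-1.569, -0.057, 0.061]
ft_force: [-1.5, -0.1, -0.5]
width: 0.4
```

```bash
python3 - <<'E'
from h import *
im,E=shot('wrist','w2'); o=ctrl.get_obs(); print(o['t'],o['ee_pos'],o['qpos'],o['ft_force'])
print(plan([458.6,-141.5,7],np.radians(4.5)))
E
```

```text
3.25 [ 454.0265536  -138.42834233  117.20681329] [-3.21044277e-01  3.73645693e-01  2.02594865e+00  7.61054894e-05
  7.47093787e-01 -3.89799960e-01] [-0.61838747  0.6315509  -1.08661095]
(array([ 0.49, 11.02, -0.36]), array([-0.002, -0.01 , -0.005]))
```

View pics/w2.png

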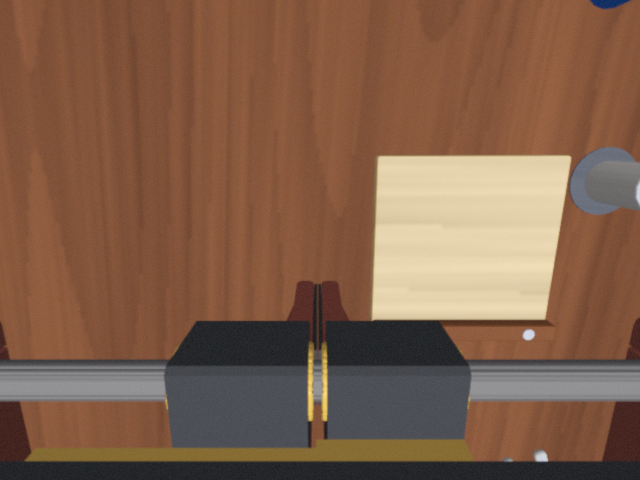

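Emit:
carry_out(delta_pos=[[0.1,2.5,0],[0.2,5,-0.1],[0.3,7.5,-0.2],[0.4,10,-0.3],[0.4,11,-0.3],[0.4,11,-0.3]], rotation=[[0,0,0],[0,0,0],[0,0,0],[0,0,0],[0,0,0],[0,0,0]])

```text
t: 3.75
ee_pos: [460.2, -141.4, 8.1]
orientation: [-1.568, -0.062, 0.068]
ft_force: [-0.2, 0.2, -0.4]
width: 0.6
```

```bash
python3 - <<'E'
from h import *
o=ctrl.get_obs(); print(o['t'],o['ee_pos'],o['ft_force'])
th=np.radians(-85.5); c=(558.1,-130.7); print(w2b(c,th,o['ee_pos'][:2]))
im,E=shot('wrist','w3');
E
```

```text
3.75 [ 460.21491692 -141.35978471    8.11654831] [-0.23758696  0.18670859 -0.38695856]
[[  2.94694904 -98.4196931 ]]
```

View pics/w3.png

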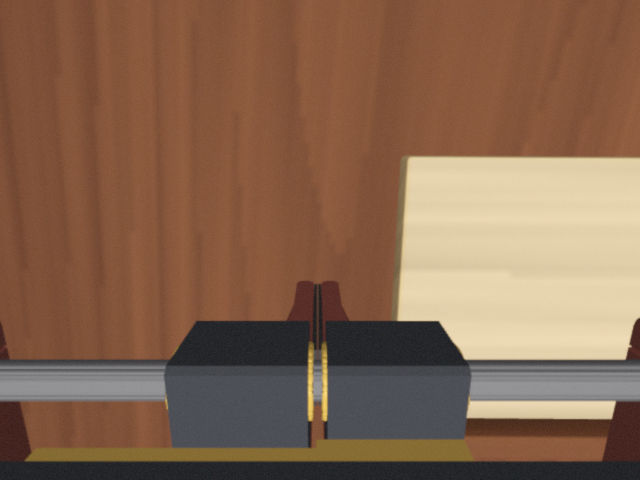

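Emit:
carry_out(delta_pos=[[0.6,0,0],[1.2,0,0],[1.6,0,0],[2.0,0,0],[2.4,0,0],[2.8,0,0],[3.2,0,0],[3.5,0,0],[3.6,0,0]], rotation=[[0,0,0],[0,0,0],[0,0,0],[0,0,0],[0,0,0],[0,0,0],[0,0,0],[0,0,0],[0,0,0]])

```text
t: 4.55
ee_pos: [495.9, -139.1, 9.6]
orientation: [-1.569, -0.061, 0.067]
ft_force: [-7.3, -0.3, 5.2]
width: 0.7
```

```bash
python3 - <<'E'
from h import *
o=ctrl.get_obs(); print(o['t'],o['ee_pos'],o['ft_force'])
im,E=shot('scene','s4');im2,E2=shot('side','d4')
c=im[170:290,240:390]; d=im2[230:330,270:410]
cv2.imwrite('pics/c4.png',np.vstack([cv2.resize(c,(600,480))[:300+100],cv2.resize(d,(600,428))])[:800,:][:,:600][:600] if 0 else np.hstack([cv2.resize(c,(400,320)),cv2.resize(d,(400,320))]))
E
```

```text
4.55 [ 495.94535096 -139.0919089     9.62684421] [-7.28215309 -0.3012807   5.18614829]
```

View pics/c4.png

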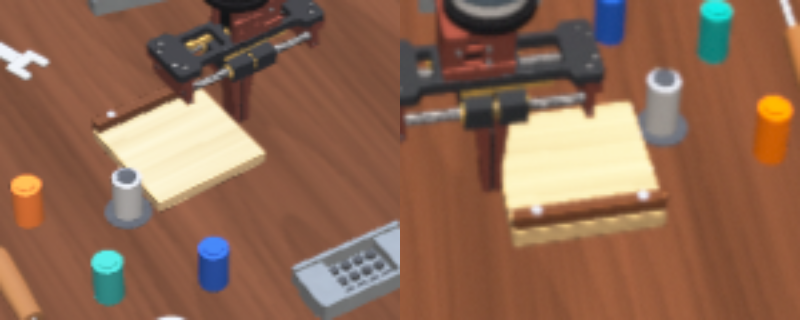

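```bash
cat >> h.py <<'E'
def path(ths,ss,bs,off=13.5,z=7,press=0):
    """board poses deg -> rows of (delta cm, rot) in current tool axes"""
    out=[]
    for t,s,b in zip(ths,ss,bs):
        th=np.radians(t); c=POST-b2w((0,0),th,[(s,80)])[0]
        p=b2w(c,th,[(b,-65-off+press)])[0]
        d,w=plan([p[0],p[1],z],th+np.pi/2); out.append((d,w)); print(t,p.round(1),d,w)
    return out
E
python3 - <<'E'
from h import *
print('standoff');path([-85.5],[-48],[25],press=-14)
path(np.linspace(-85.5,-60,12),np.linspace(-48,-30,12),[25]*12)
E
```

```text
standoff
-85.5 [ 486.8 -160.8] [-1.09  0.26 -2.09] [-0.001  0.003 -0.004]
-85.5 [ 500.7 -159.7] [ 0.31  0.26 -2.09] [-0.001  0.003 -0.004]
-83.18181818181819 [ 504.1 -164.2] [ 0.61  0.26 -2.56] [-0.001 -0.038 -0.003]
-80.86363636363636 [ 507.6 -168.5] [ 0.92  0.25 -3.03] [-0.001 -0.078 -0.003]
-78.54545454545455 [ 511.2 -172.7] [ 1.24  0.25 -3.47] [-0.001 -0.119 -0.003]
-76.22727272727272 [ 514.9 -176.8] [ 1.58  0.25 -3.91] [-0.001 -0.159 -0.003]
-73.9090909090909 [ 518.7 -180.7] [ 1.93  0.25 -4.33] [-0.002 -0.2   -0.003]
-71.5909090909091 [ 522.6 -184.5] [ 2.28  0.25 -4.74] [-0.002 -0.24  -0.003]
-69.27272727272728 [ 526.5 -188.2] [ 2.65  0.24 -5.14] [-0.002 -0.281 -0.003]
-66.95454545454545 [ 530.6 -191.7] [ 3.03  0.24 -5.52] [-0.002 -0.321 -0.003]
-64.63636363636363 [ 534.7 -195.1] [ 3.41  0.24 -5.89] [-0.002 -0.362 -0.003]
-62.31818181818181 [ 539.  -198.3] [ 3.81  0.24 -6.25] [-0.002 -0.402 -0.003]
-60.0 [ 543.2 -201.4] [ 4.21  0.24 -6.59] [-0.002 -0.442 -0.003]
```

Emit:
carry_out(delta_pos=[[-0.6,0,0],[-1.1,0.2,-1],[-1.1,0.25,-2.1],[-1.1,0.25,-2.1]], rotation=[[0,0,0],[0,0,0],[0,0,0],[0,0,0]])

```text
t: 4.98
ee_pos: [488.9, -163.4, 7.2]
orientation: [-1.571, -0.064, 0.061]
ft_force: [0.8, -0.1, 1.6]
width: 0.5
```

Emit:
carry_out(delta_pos=[[0.7,0,0],[1.4,0,0],[1.7,0,-0.5],[2,0,-0.9],[2.3,0,-1.4],[2.7,0,-1.8],[3,0,-2.2],[3.4,0,-2.6],[3.7,0,-3],[4.1,0,-3.4],[4.5,0,-3.8],[4.9,0,-4.1]], rotation=[[0,0,0],[0,0,0],[0,-0.04,0],[0,-0.08,0],[0,-0.12,0],[0,-0.16,0],[0,-0.2,0],[0,-0.24,0],[0,-0.28,0],[0,-0.32,0],[0,-0.36,0],[0,-0.4,0]])

```text
t: 5.98
ee_pos: [540.8, -198.0, 6.9]
orientation: [-1.537, -0.378, 0.38]
ft_force: [-1.7, 0.5, -0.5]
width: 0.1
```

```bash
cat >> h.py <<'E'
def look(tag):
    o=ctrl.get_obs(); print(o['t'],o['ee_pos'].round(1),o['ft_force'].round(1),o['width'])
    im,E=shot('scene');im2,E2=shot('side')
    c=im[150:310,220:400]; d=im2[200:340,260:420]
    cv2.imwrite(f'pics/{tag}.png',np.hstack([cv2.resize(c,(400,356),interpolation=2),cv2.resize(d,(400,356),interpolation=2)]))
    for i,EE,n in((im,E,'scene'),(im2,E2,'side')):
        hsv=cv2.cvtColor(i,cv2.COLOR_BGR2HSV); m=cv2.inRange(hsv,(17,35,170),(32,140,255))
        # nearest comp to board
        cnt,l,st,ce=cv2.connectedComponentsWithStats(m)
        for k in range(1,cnt):
            w=ray(EE,ce[k],16)[0]
            if st[k,4]>150 and abs(w[0]-570)<90 and abs(w[1]+140)<90:
                cn=max(cv2.findContours((l==k).astype(np.uint8),0,1)[0],key=cv2.contourArea)
                ap=cv2.approxPolyDP(cn,4,True)[:,0]
                X=ray(EE,ap,16)[:,:2]; print(n,st[k,4],X.round(0).tolist())
E
python3 -c "
from h import *
look('l5')"
```

```text
5.9833 [ 540.8 -198.     6.9] [-1.7  0.5 -0.5] 0.1382123057203846
scene 1433 [[570.0, -208.0], [678.0, -161.0], [660.0, -111.0], [638.0, -130.0], [624.0, -117.0], [637.0, -73.0], [621.0, -42.0], [505.0, -109.0]]
side 745 [[677.0, -169.0], [564.0, -222.0], [570.0, -196.0], [670.0, -143.0], [629.0, -101.0], [570.0, -147.0], [557.0, -205.0], [575.0, -229.0]]
```

View pics/l5.png

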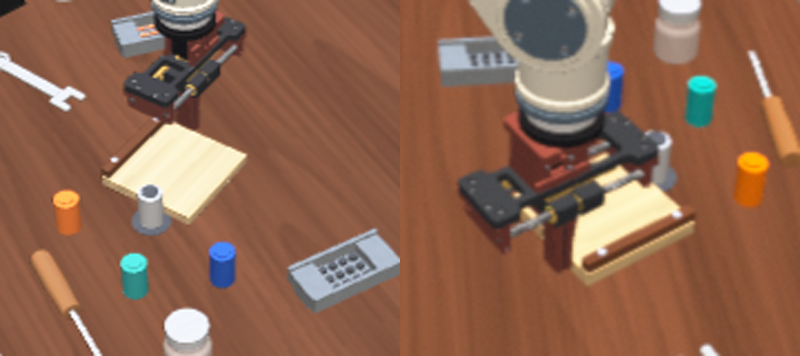

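```bash
python3 - <<'E'
from h import *
path(np.linspace(-60,-33,12),np.linspace(-21,8,12),np.linspace(32,44,12))
E
```

```text
-60.0 [ 542.2 -199.6] [-0.02  0.01 -0.14] [ 0.001 -0.042  0.001]
-57.54545454545455 [ 546.9 -203. ] [ 0.24  0.01 -0.65] [ 0.001 -0.085  0.001]
-55.09090909090909 [ 551.6 -206.1] [ 0.51  0.01 -1.14] [ 0.001 -0.128  0.001]
-52.63636363636364 [ 556.4 -209.1] [ 0.8   0.02 -1.63] [ 0.001 -0.17   0.001]
-50.18181818181818 [ 561.2 -212. ] [ 1.1   0.02 -2.11] [ 0.001 -0.213  0.001]
-47.72727272727273 [ 566.2 -214.6] [ 1.41  0.02 -2.57] [ 0.001 -0.256  0.   ]
-45.27272727272727 [ 571.2 -217.1] [ 1.74  0.02 -3.02] [ 0.001 -0.299  0.   ]
-42.81818181818181 [ 576.2 -219.4] [ 2.08  0.02 -3.46] [ 0.001 -0.342  0.   ]
-40.36363636363636 [ 581.3 -221.6] [ 2.43  0.02 -3.89] [ 0.001 -0.385  0.   ]
-37.90909090909091 [ 586.5 -223.6] [ 2.79  0.02 -4.3 ] [ 0.001 -0.427  0.   ]
-35.45454545454545 [ 591.6 -225.4] [ 3.17  0.02 -4.71] [ 0.001 -0.47   0.   ]
-33.0 [ 596.9 -227. ] [ 3.56  0.02 -5.09] [ 0.001 -0.513  0.   ]
```

Emit:
carry_out(delta_pos=[[0.1,0,-0.3],[0.3,0,-0.7],[0.6,0,-1.2],[0.9,0,-1.7],[1.2,0,-2.1],[1.5,0,-2.6],[1.8,0,-3],[2.2,0,-3.5],[2.5,0,-3.9],[2.9,0,-4.3],[3.3,0,-4.7],[3.6,0,-5.1]], rotation=[[0,-0.04,0],[0,-0.08,0],[0,-0.13,0],[0,-0.17,0],[0,-0.21,0],[0,-0.25,0],[0,-0.3,0],[0,-0.34,0],[0,-0.38,0],[0,-0.43,0],[0,-0.47,0],[0,-0.51,0]])

```text
t: 7.08
ee_pos: [596.1, -226.4, 7.0]
orientation: [-1.428, -0.773, 0.774]
ft_force: [-2.2, -1.1, 0.8]
width: 0.6
```

```bash
python3 -c "
from h import *
look('l6')"
```

```text
7.0833 [ 596.1 -226.4    7. ] [-2.2 -1.1  0.8] 0.5922546053794076
scene 1421 [[611.0, -221.0], [695.0, -114.0], [666.0, -93.0], [629.0, -129.0], [622.0, -103.0], [637.0, -73.0], [597.0, -41.0], [518.0, -149.0]]
side 308 [[589.0, -78.0], [523.0, -150.0], [523.0, -174.0], [534.0, -182.0], [571.0, -133.0]]
```

View pics/l6.png

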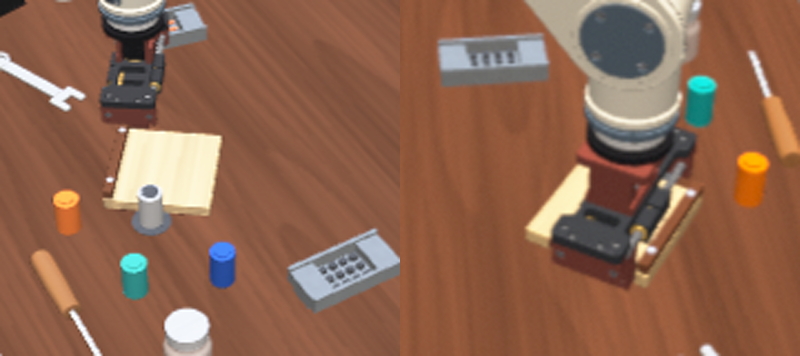

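```bash
python3 - <<'E'
from h import *
path(np.linspace(-36,-8,12),np.linspace(0,27,12),np.linspace(44,54,12))
E
```

```text
-36.0 [ 595.4 -228.6] [-0.23  0.02  0.02] [0.001 0.048 0.   ]
-33.45454545454545 [ 601.  -230.1] [-0.05  0.02 -0.53] [0.001 0.004 0.   ]
-30.90909090909091 [ 606.7 -231.5] [ 0.14  0.02 -1.08] [ 0.001 -0.041  0.   ]
-28.363636363636363 [ 612.3 -232.7] [ 0.35  0.02 -1.62] [ 0.001 -0.085  0.   ]
-25.81818181818182 [ 618.  -233.6] [ 0.58  0.02 -2.14] [ 0.001 -0.13   0.   ]
-23.272727272727273 [ 623.7 -234.4] [ 0.83  0.02 -2.66] [ 0.001 -0.174  0.   ]
-20.727272727272727 [ 629.4 -235. ] [ 1.09  0.02 -3.17] [ 0.001 -0.219  0.   ]
-18.181818181818183 [ 635.1 -235.4] [ 1.37  0.02 -3.67] [ 0.001 -0.263  0.   ]
-15.636363636363637 [ 640.7 -235.7] [ 1.66  0.02 -4.16] [ 0.001 -0.307  0.   ]
-13.09090909090909 [ 646.4 -235.7] [ 1.97  0.02 -4.63] [ 0.001 -0.352  0.   ]
-10.545454545454547 [ 652.1 -235.5] [ 2.29  0.02 -5.09] [ 0.001 -0.396  0.   ]
-8.0 [ 657.7 -235.2] [ 2.63  0.02 -5.55] [ 0.001 -0.441  0.   ]
```

Emit:
carry_out(delta_pos=[[0.2,0,-0.5],[0.4,0,-1.1],[0.6,0,-1.6],[0.8,0,-2.1],[1,0,-2.6],[1.3,0,-3.1],[1.6,0,-3.6],[1.9,0,-4.1],[2.2,0,-4.6],[2.5,0,-5],[2.8,0,-5.4],[2.8,0,-5.4]], rotation=[[0,-0.01,0],[0,-0.04,0],[0,-0.08,0],[0,-0.13,0],[0,-0.17,0],[0,-0.22,0],[0,-0.26,0],[0,-0.31,0],[0,-0.35,0],[0,-0.4,0],[0,-0.44,0],[0,-0.44,0]])

```text
t: 8.18
ee_pos: [657.9, -234.1, 7.3]
orientation: [-1.274, -1.107, 1.107]
ft_force: [-0.3, -7.1, -2.7]
width: 0.6
```

```bash
python3 -c "
from h import *
look('l7')"
```

```text
8.1833 [ 657.9 -234.1    7.3] [-0.3 -7.1 -2.7] 0.6230920847101309
scene 1336 [[551.0, -207.0], [661.0, -221.0], [673.0, -110.0], [690.0, -86.0], [671.0, -83.0], [651.0, -124.0], [631.0, -126.0], [634.0, -79.0], [572.0, -75.0]]
side 1461 [[565.0, -88.0], [552.0, -224.0], [631.0, -232.0], [656.0, -96.0]]
```

View pics/l7.png

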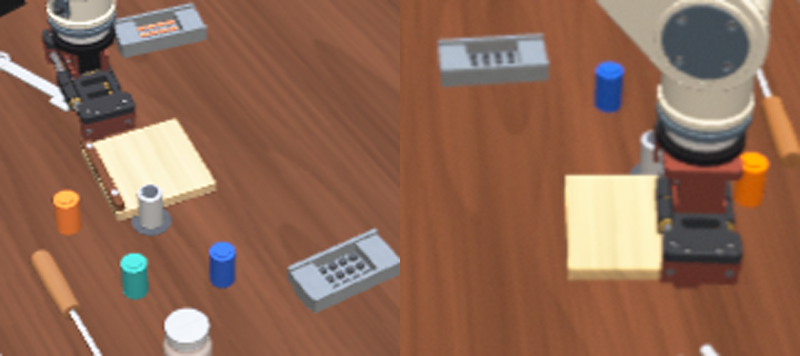

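```bash
python3 - <<'E'
from h import *
path(np.linspace(-7.5,0,4),np.linspace(20,26,4),np.linspace(51,54,4))
E
```

```text
-7.5 [ 663.  -235.7] [-0.08  0.02 -0.57] [ 0.002 -0.01  -0.002]
-5.0 [ 669.1 -235. ] [ 0.07  0.02 -1.16] [ 0.002 -0.053 -0.002]
-2.5 [ 675.1 -234.1] [ 0.25  0.02 -1.74] [ 0.002 -0.097 -0.002]
0.0 [ 681. -233.] [ 0.44  0.02 -2.31] [ 0.002 -0.14  -0.002]
```

Emit:
carry_out(delta_pos=[[0.1,0,-0.4],[0.2,0,-0.8],[0.3,0,-1.2],[0.4,0,-1.5],[0.5,0,-1.8],[0.5,0,-1.8]], rotation=[[0,-0.03,0],[0,-0.06,0],[0,-0.09,0],[0,-0.12,0],[0,-0.14,0],[0,-0.14,0]])

```text
t: 8.78
ee_pos: [676.5, -232.4, 7.4]
orientation: [-1.213, -1.21, 1.211]
ft_force: [1.4, -8.1, -2.9]
width: 0.2
```

```bash
python3 -c "
from h import *
look('l8');im,E=shot('wrist','w8')"
```

```text
8.7833 [ 676.5 -232.4    7.4] [ 1.4 -8.1 -2.9] 0.1981289758276259
scene 1312 [[567.0, -221.0], [677.0, -221.0], [672.0, -123.0], [690.0, -81.0], [638.0, -130.0], [624.0, -117.0], [632.0, -83.0], [571.0, -88.0]]
side 1712 [[671.0, -94.0], [566.0, -99.0], [569.0, -238.0], [662.0, -231.0], [674.0, -193.0]]
```

View pics/w8.png

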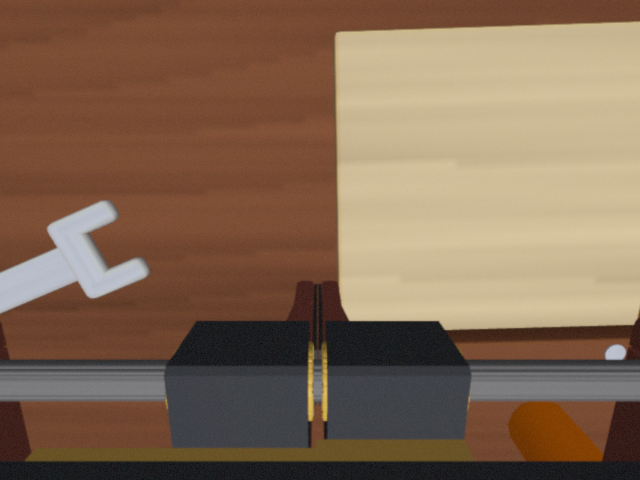

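Emit:
carry_out(delta_pos=[[-0.7,0,0],[-1.4,0,0],[-1.4,-3,0],[-1.4,-7,0],[0,-11,2],[2,-15,4],[4,-19,6],[6,-22,8],[8,-24,8],[8,-24,8]], rotation=[[0,0,0],[0,0,0],[0,0,0],[0,0,0],[0,0,0],[0,0,0],[0,0,0],[0,0,0],[0,0,0],[0,0,0]])

```text
t: 9.77
ee_pos: [596.1, -148.4, 253.7]
orientation: [-1.215, -1.215, 1.206]
ft_force: [0.6, -0.9, 0.8]
width: 1.0
```

```bash
cat >> h.py <<'E'
def board_w(fn):
    im,E=shot('wrist',fn); hsv=cv2.cvtColor(im,cv2.COLOR_BGR2HSV)
    m=cv2.inRange(hsv,(15,30,130),(35,160,255)); m[325:]=0
    n,l,st,c=cv2.connectedComponentsWithStats(m); i=1+st[1:,4].argmax(); mm=(l==i).astype(np.uint8)
    cn=max(cv2.findContours(mm,0,1)[0],key=cv2.contourArea); ap=cv2.approxPolyDP(cn,12,True)[:,0]; X=ray(E,ap,16)[:,:2]
    print(ap.tolist(),X.round(1).tolist(),[np.linalg.norm(X[k]-X[k-1]).round(1) for k in range(len(X))]); return im,E
E
python3 -c "
from h import *
o=ctrl.get_obs();print(o['t'],o['ee_pos'],o['qpos'])
board_w('w9')"
```

```text
9.7667 [ 596.13874437 -148.39031469  253.66532763] [-2.64015497e-01  3.71061036e-01  1.63290242e+00  1.49707455e-03
  1.12975263e+00 -1.83609554e+00]
[[368, 180], [243, 182], [250, 290], [367, 288]] [[564.8, -95.5], [567.0, -224.1], [686.1, -222.3], [683.5, -92.4]] [np.float64(118.8), np.float64(128.6), np.float64(119.1), np.float64(130.0)]
```

View pics/w9.png

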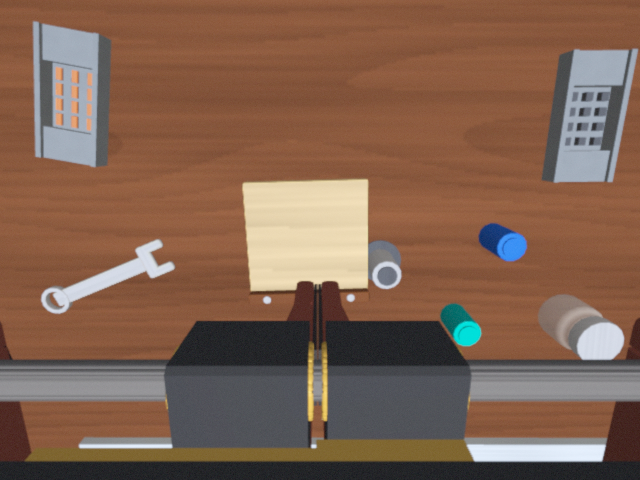

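Emit:
carry_out(delta_pos=[[2.6,0.6,0.9],[5.2,1.2,1.8],[8.5,1.9,2.9],[11.8,2.6,4],[15.1,3.3,5.1],[18.4,4,6.2],[21.7,4.7,7.3],[24.5,5.4,8.5],[26.5,6,9.5],[26.5,6,9.5]], rotation=[[0,0,0],[0,0,0],[0,0,0],[0,0,0],[0,0,0],[0,0,0],[0,0,0],[0,0,0],[0,0,0],[0,0,0]], hand=0)

```text
t: 10.65
ee_pos: [497.4, 116.6, 184.8]
orientation: [-1.205, -1.208, 1.213]
ft_force: [-0.3, -0.0, -0.3]
width: 63.7
```

```bash
cat >> h.py <<'E'
def tray_w(fn,zt=24,guess=None):
    im,E=shot('wrist',fn); hsv=cv2.cvtColor(im,cv2.COLOR_BGR2HSV)
    m=cv2.inRange(hsv,(95,20,70),(125,110,255)); m[330:]=0
    m=cv2.morphologyEx(m,cv2.MORPH_CLOSE,np.ones((25,25)))
    n,l,st,c=cv2.connectedComponentsWithStats(m)
    for i in range(1,n):
        if st[i,4]<3000: continue
        cn=max(cv2.findContours((l==i).astype(np.uint8),0,1)[0],key=cv2.contourArea)
        ap=cv2.approxPolyDP(cn,10,True)[:,0]; print(st[i].tolist(),ap.tolist(),ray(E,c[i],zt)[0].round(1))
    return im,E
E
python3 -c "
from h import *
o=ctrl.get_obs();print(o['t'],o['ee_pos'],o['qpos'])
tray_w('w10')"
```

```text
10.65 [497.44050057 116.60090201 184.77630143] [ 2.06472309e-01  3.10502946e-01  1.90736167e+00  9.87590295e-04
  9.28339720e-01 -1.36752527e+00]
[280, 166, 70, 138, 9139] [[281, 166], [284, 303], [347, 302], [349, 167]] [501.3 115.3  24. ]
[529, 169, 85, 139, 9451] [[613, 169], [546, 171], [531, 189], [530, 307], [594, 304]] [503.5 335.3  24. ]
```

View pics/w10.png

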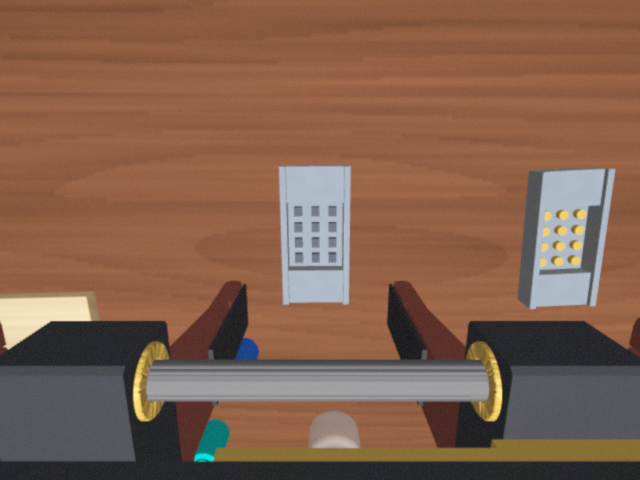

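```bash
python3 - <<'E'
from h import *
E=ext('wrist')
X=ray(E,[(280.5,166),(349.5,166.5),(348,302.5),(283.5,303.5)],28.5)[:,:2]; print(X.round(1), X.mean(0).round(1))
d=(X[2]+X[3]-X[0]-X[1])/2; print(np.linalg.norm(d),np.degrees(np.arctan2(d[1],d[0])))
c=X.mean(0); print(plan([c[0],c[1],8],np.pi/2+np.arctan2(d[1],d[0])))
E
```

```text
[[446.6  85.9]
 [446.9 142.2]
 [566.1 143.7]
 [567.2  86.1]] [506.7 114.5]
119.92318353765167 0.4090846426707284
(array([-0.07, 17.75, -0.84]), array([-0.003, -0.004, -0.001]))
```

Emit:
carry_out(delta_pos=[[0,3,-0.5],[-0.1,6,-0.9],[-0.1,9,-0.9],[-0.1,12,-0.9],[-0.1,15,-0.9],[-0.1,17,-0.9],[-0.1,17.7,-0.9],[-0.1,17.7,-0.9]], rotation=[[0,0,0],[0,0,0],[0,0,0],[0,0,0],[0,0,0],[0,0,0],[0,0,0],[0,0,0]])

```text
t: 11.37
ee_pos: [508.4, 112.1, 8.2]
orientation: [-1.208, -1.205, 1.211]
ft_force: [-0.5, -0.9, -0.5]
width: 87.8
```

Emit:
carry_out(delta_pos=[[0,0,0],[0,0,0],[0,0,0],[0,0,0],[0,0,0],[0,0,0],[0,0,0]], rotation=[[0,0,0],[0,0,0],[0,0,0],[0,0,0],[0,0,0],[0,0,0],[0,0,0]], hand=255)

```text
t: 11.95
ee_pos: [509.7, 113.7, 11.2]
orientation: [-1.21, -1.211, 1.208]
ft_force: [-1.1, -0.4, 7.4]
width: 57.6
```

Emit:
carry_out(delta_pos=[[0,-2,0],[0,-5,0],[0,-8,0],[0,-11,0],[0,-11,0]], rotation=[[0,0,0],[0,0,0],[0,0,0],[0,0,0],[0,0,0]])

```text
t: 12.37
ee_pos: [512.0, 114.2, 125.3]
orientation: [-1.214, -1.216, 1.204]
ft_force: [2.0, 0.2, -1.1]
width: 57.5
```

```bash
python3 - <<'E'
from h import *
im,E=shot('wrist','w11');o=ctrl.get_obs();print(o['t'],o['ee_pos'],o['ft_force'],o['width'])
E
```

```text
12.4167 [510.89061887 113.91609101 122.94993977] [ 1.29818995  0.00652184 -2.42346104] 57.87117633454038
```

View pics/w11.png

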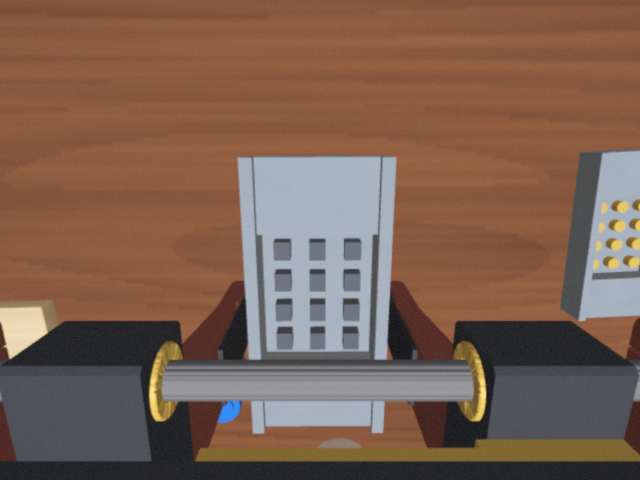

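```bash
python3 - <<'E'
from h import *
o=ctrl.get_obs();E=ext('wrist')
for h in (16,19,22):
    X=ray(E,[(239.5,157),(395,157),(383,432),(254,432)],o['ee_pos'][2]+h)[:,:2]
    d=(X[2]+X[3]-X[0]-X[1])/2
    print(h,np.linalg.norm(d).round(1),np.linalg.norm(X[1]-X[0]).round(1),np.linalg.norm(X[2]-X[3]).round(1),np.degrees(np.arctan2(d[1],d[0])).round(2),(X.mean(0)-o['ee_pos'][:2]).round(1))
E
```

```text
16 121.9 57.7 58.7 0.31 [-4.  1.]
19 119.4 56.5 57.5 0.31 [-5.4  1. ]
22 116.9 55.4 56.3 0.31 [-6.7  1. ]
```

Emit:
carry_out(delta_pos=[[-2,0,-0.8],[-4.5,0,-1.8],[-7,0,-2.8],[-9.5,0,-3.8],[-12,0,-4.8],[-14.5,0,-5.8],[-17,0,-6.8],[-19.5,0,-7.8],[-22,0.3,-8.8],[-24.5,0.6,-9.8],[-27.3,1,-11.3],[-27.3,1,-11.3]], rotation=[[0,0,0],[0,0,0],[0,0,0],[0,0,0],[0,0,0],[0,0,0],[0,0,0],[0,-0.01,0],[0,-0.01,0],[0,-0.01,0],[0,-0.01,0],[0,-0.01,0]])

```text
t: 13.42
ee_pos: [623.2, -163.7, 107.8]
orientation: [-1.206, -1.214, 1.216]
ft_force: [-0.2, 0.2, -2.0]
width: 57.9
```

```bash
python3 - <<'E'
from h import *
im,E=shot('wrist','w12');o=ctrl.get_obs();print(o['t'],o['ee_pos'],o['ft_force'],o['width'],o['orientation'])
print(plan([624,-159.5,28],np.radians(90.9)))
look('l12')
E
```

```text
13.4667 [ 621.72642176 -161.61672393  107.69816204] [-0.00764473  0.3184138  -2.58105116] 57.83633617725559 [-1.20401127 -1.21337317  1.21540023]
(array([ 0.21,  7.97, -0.24]), array([-0.002, -0.008,  0.   ]))
13.4667 [ 621.7 -161.6  107.7] [-0.   0.3 -2.6] 57.83633617725559
scene 1289 [[569.0, -217.0], [677.0, -221.0], [674.0, -102.0], [690.0, -81.0], [638.0, -130.0], [624.0, -117.0], [632.0, -83.0], [571.0, -88.0]]
side 2012 [[683.0, -99.0], [566.0, -99.0], [569.0, -238.0], [693.0, -228.0]]
```

View pics/w12.png

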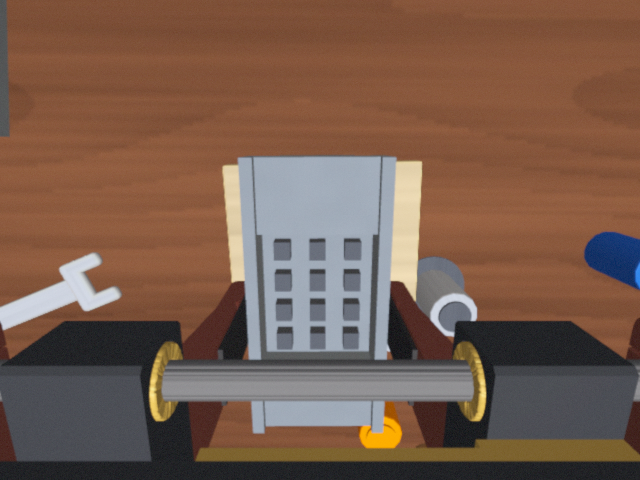

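View pics/l12.png

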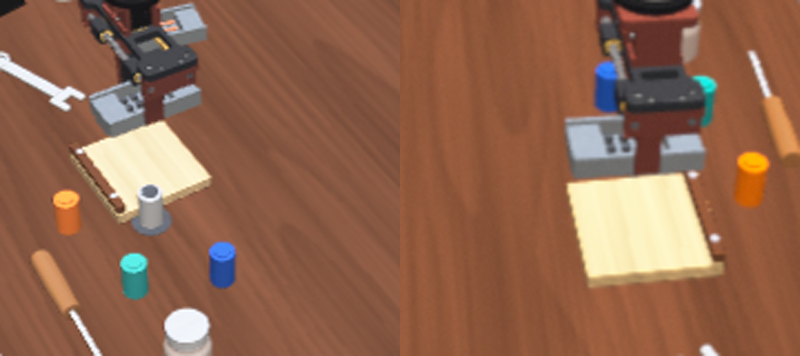

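```bash
python3 - <<'E'
from h import *
E=ext('wrist')
print(ray(E,[(224,167),(421,162)],16)[:,:2].round(1))
E
```

```text
[[ 566.  -219.5]
 [ 561.6  -91.6]]
```

Emit:
carry_out(delta_pos=[[0.2,1,-0.1],[0.4,2,-0.2],[0.4,3,-0.2],[0.4,4,-0.2],[0.4,5,-0.2],[0.4,6,-0.2],[0.4,6.6,-0.2],[0.4,7,-0.2],[0.4,7.3,-0.2],[0.4,7.6,-0.2],[0.4,7.8,-0.2],[0.4,7.8,-0.2]], rotation=[[0,-0.01,0],[0,-0.02,0],[0,-0.02,0],[0,-0.02,0],[0,-0.02,0],[0,-0.02,0],[0,-0.02,0],[0,-0.02,0],[0,-0.02,0],[0,-0.02,0],[0,-0.02,0],[0,-0.02,0]])

```text
t: 14.57
ee_pos: [624.0, -155.6, 32.1]
orientation: [-1.195, -1.231, 1.231]
ft_force: [0.5, -0.8, -1.7]
width: 57.8
```

```bash
python3 - <<'E'
from h import *
look('l13')
E
```

```text
14.5667 [ 624.  -155.6   32.1] [ 0.5 -0.8 -1.7] 57.751382440689945
scene 452 [[563.0, -96.0], [565.0, -139.0], [675.0, -142.0], [677.0, -95.0], [693.0, -104.0], [690.0, -81.0], [669.0, -86.0], [641.0, -136.0], [624.0, -117.0], [632.0, -83.0]]
side 981 [[694.0, -225.0], [686.0, -173.0], [568.0, -175.0], [569.0, -238.0]]
```

View pics/l13.png

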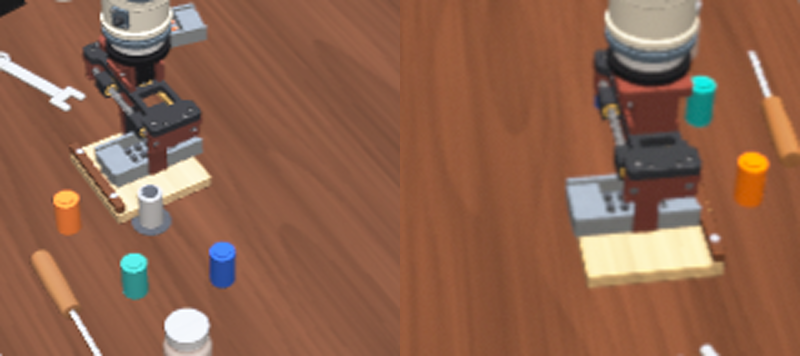

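Looks centred and clear of the bar; lower the last few mm, then release.

Emit:
carry_out(delta_pos=[[0,0.2,0],[0,0.35,0],[0,0.5,0],[0,0.5,0]], rotation=[[0,0,0],[0,0,0],[0,0,0],[0,0,0]])

```text
t: 15.0
ee_pos: [624.1, -155.5, 27.3]
orientation: [-1.195, -1.232, 1.231]
ft_force: [-0.3, 0.5, -0.8]
width: 58.0
```

```bash
python3 - <<'E'
from h import *
im,E=shot('wrist','w14');o=ctrl.get_obs();print(o['t'],o['ee_pos'],o['ft_force'],o['width'])
E
```

```text
15.05 [ 624.07178837 -155.53232049   27.26141033] [-0.99261588  0.03210114 -0.90051449] 57.603409765174845
```

View pics/w14.png

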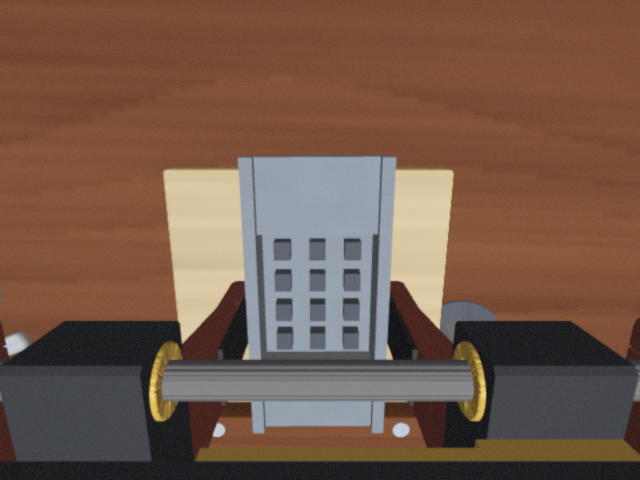

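```bash
python3 - <<'E'
from h import *
E=ext('wrist')
print(ray(E,[(165,170),(452,170)],16)[:,:2].round(1))
print('tray top',ray(E,[(239.5,157),(395,157),(383,432),(254,432)],45)[:,:2].round(1))
print('screws',ray(E,[(218,430),(400,430)],30)[:,:2].round(1))
im=cv2.imread('pics/w14.png'); cv2.imwrite('pics/w14c.png',cv2.resize(im[380:445,180:440],None,fx=3,fy=3,interpolation=2))
E
```

```text
[[ 567.9 -224.3]
 [ 564.   -96.7]]
tray top [[ 560.1 -185.4]
 [ 558.3 -128.2]
 [ 678.4 -123.7]
 [ 680.2 -181.5]]
screws [[ 692.5 -201.8]
 [ 689.8 -111.9]]
```

View pics/w14c.png

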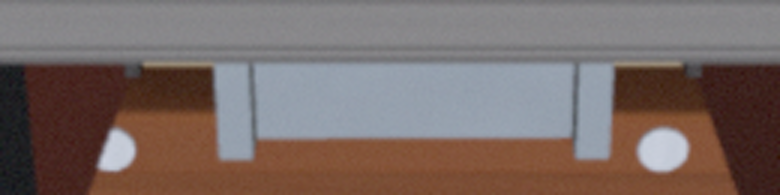

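Emit:
carry_out(delta_pos=[[-0.2,0,-0.1],[-0.35,0,-0.3],[-0.35,0.1,-0.4],[-0.35,0.2,-0.4],[-0.35,0.2,-0.4]], rotation=[[0,0,0],[0,0,0],[0,0,0],[0,0,0],[0,0,0]])

```text
t: 15.47
ee_pos: [627.4, -159.2, 27.2]
orientation: [-1.193, -1.23, 1.232]
ft_force: [-10.6, 0.9, 20.7]
width: 58.2
```

Emit:
carry_out(delta_pos=[[0,0,0],[0,0,0],[0,0,0],[0,0,0],[0,0,0],[0,0,0]], rotation=[[0,0,0],[0,0,0],[0,0,0],[0,0,0],[0,0,0],[0,0,0]], hand=0)

```text
t: 15.97
ee_pos: [628.0, -158.9, 24.9]
orientation: [-1.195, -1.231, 1.232]
ft_force: [0.3, 0.3, 0.0]
width: 87.7
```

Emit:
carry_out(delta_pos=[[0,-2,0],[0,-5,0],[0,-8,0],[0,-12,0],[0,-16,0],[0,-20,1],[0,-22,2],[0,-22,2]], rotation=[[0,0,0],[0,0,0],[0,0,0],[0,0,0],[0,0,0],[0,0,0],[0,0,0],[0,0,0]])

```text
t: 16.63
ee_pos: [609.6, -160.2, 251.0]
orientation: [-1.203, -1.236, 1.229]
ft_force: [0.8, 0.5, 0.3]
width: 87.9
```

```bash
python3 - <<'E'
from h import *
im,E=shot('wrist','w15');o=ctrl.get_obs();print(o['t'],o['ee_pos'],o['ft_force'],o['width'],o['qpos'])
E
```

```text
16.6833 [ 608.98182781 -159.89372361  248.14573108] [-0.82069742 -0.17234445 -0.4127276 ] 87.67032376121577 [-2.75650940e-01  4.00912662e-01  1.60105473e+00 -3.14390095e-05
  1.13437642e+00 -1.87641493e+00]
```

View pics/w15.png

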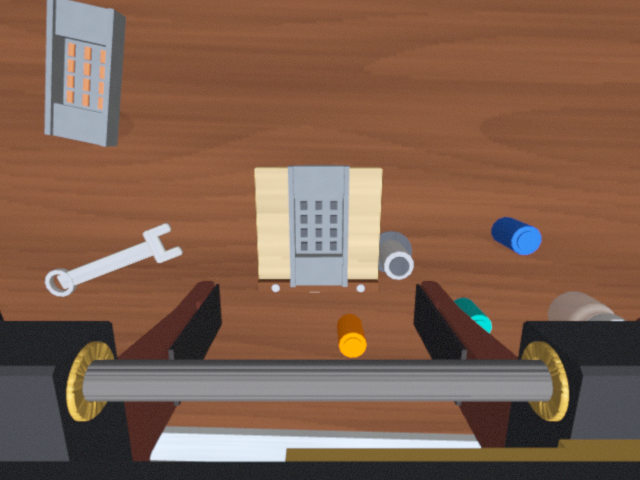

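```bash
python3 - <<'E'
from h import *
E=ext('wrist')
b=ray(E,[(255,168.5),(382,168.5)],16)[:,:2]; print(b.round(1))
t=ray(E,[(289.5,166),(348.5,166),(347,287),(291,287)],44.5)[:,:2]; print(t.round(1),t.mean(0).round(1))
s=ray(E,[(276,288),(360.5,288)],30)[:,:2];print('screws',s.round(1))
p=ray(E,(399,265),50)[0];print('post',p.round(1))
d=b[1]-b[0]; th=np.arctan2(d[1],d[0])-np.pi/2; c=(b.mean(0)+65*np.array([np.cos(th),np.sin(th)])); 
print(np.degrees(th),c, w2b(c,th,t.mean(0)), w2b(c,th,p[:2]),'scr',w2b(c,th,s))
E
```

```text
[[ 567.  -223.4]
 [ 563.1  -95.6]]
[[ 561.6 -186.7]
 [ 560.  -131.7]
 [ 680.2 -127. ]
 [ 682.  -183.8]] [ 621.  -157.3]
screws [[ 689.3 -200.5]
 [ 686.5 -111.4]]
post [653.5 -77.6  50. ]
1.7420501750823423 [ 629.9876895  -157.50970105] [[-9.02533307  0.47658494]] [[25.91278999 79.14790213]] scr [[ 57.96104905 -44.77099089]
 [ 57.93197848  44.3922378 ]]
```

```bash
python3 - <<'E'
from h import *
print(plan([485,-379,185],np.pi/2))
E
```

```text
(array([-21.52,   6.28,  13.08]), array([ 0.005,  0.03 , -0.002]))
```

Emit:
carry_out(delta_pos=[[-2,0.6,1.2],[-4.5,1.3,2.7],[-7,2,4.2],[-9.5,2.7,5.7],[-12,3.4,7.2],[-14.5,4.1,8.7],[-17,4.8,10.2],[-19.5,5.5,11.7],[-21.5,6.3,13],[-21.5,6.3,13]], rotation=[[0,0.01,0],[0,0.02,0],[0,0.03,0],[0,0.03,0],[0,0.03,0],[0,0.03,0],[0,0.03,0],[0,0.03,0],[0,0.03,0],[0,0.03,0]])

```text
t: 17.52
ee_pos: [481.3, -380.4, 178.4]
orientation: [-1.205, -1.205, 1.207]
ft_force: [-0.3, -0.7, -0.0]
width: 87.9
```

```bash
python3 -c "
from h import *
o=ctrl.get_obs();print(o['t'],o['ee_pos'],o['qpos'])
tray_w('w16')"
```

```text
17.5167 [ 481.29518879 -380.37452441  178.44216945] [-6.87724917e-01  4.60424448e-01  1.68547116e+00 -1.13324917e-03
  1.00085916e+00 -2.25489097e+00]
[268, 159, 91, 149, 9541] [[288, 159], [268, 297], [331, 307], [358, 172]] [ 482.9 -384.1   24. ]
```

View pics/w16.png

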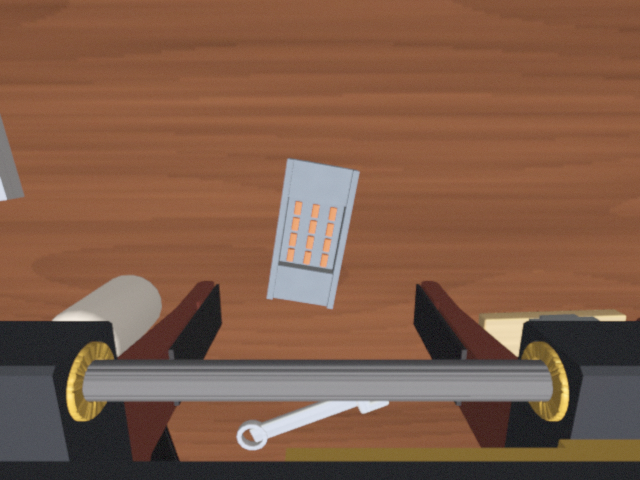

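```bash
cat >> h.py <<'E'
def rect(px,z):
    E=ext('wrist'); X=ray(E,px,z)[:,:2]; c=X.mean(0); d=(X[2]+X[3]-X[0]-X[1])/2
    print('c',c.round(1),'len',np.linalg.norm(d).round(1),'w',np.linalg.norm(X[1]-X[0]).round(1),np.linalg.norm(X[2]-X[3]).round(1),'ang',np.degrees(np.arctan2(d[1],d[0])).round(2)); return c,np.arctan2(d[1],d[0])
E
python3 - <<'E'
from h import *
c,a=rect([(288.5,159),(358.5,171.5),(332,307.5),(268,298)],28.5)
print(plan([c[0]+4,c[1],8],np.pi/2+a),plan([c[0],c[1],8],np.pi/2+a))
E
```

```text
c [ 488.3 -382.7] len 119.8 w 56.8 56.7 ang -9.82
(array([-0.42, 17.12, -1.04]), array([-0.004,  0.168,  0.003])) (array([-0.42, 17.12, -0.64]), array([-0.004,  0.168,  0.003]))
```

Emit:
carry_out(delta_pos=[[-0.2,2,-0.3],[-0.4,5,-0.7],[-0.4,8,-0.7],[-0.4,11,-0.7],[-0.4,14,-0.7],[-0.4,16,-0.7],[-0.4,17,-0.7],[-0.4,17,-0.7]], rotation=[[0,0.08,0],[0,0.168,0],[0,0.168,0],[0,0.168,0],[0,0.168,0],[0,0.168,0],[0,0.168,0],[0,0.168,0]])

```text
t: 18.23
ee_pos: [490.6, -380.1, 9.2]
orientation: [-1.278, -1.084, 1.085]
ft_force: [-0.3, -0.1, 1.1]
width: 87.7
```

Emit:
carry_out(delta_pos=[[0,0,0],[0,0,0],[0,0,0],[0,0,0],[0,0,0],[0,0,0],[0,0,0]], rotation=[[0,0,0],[0,0,0],[0,0,0],[0,0,0],[0,0,0],[0,0,0],[0,0,0]], hand=255)

```text
t: 18.82
ee_pos: [492.5, -383.3, 13.6]
orientation: [-1.287, -1.085, 1.085]
ft_force: [-0.5, -0.4, 6.7]
width: 57.1
```

Emit:
carry_out(delta_pos=[[0,-2,0],[0,-5,0],[0,-8,0],[0,-11,0],[0,-13,0],[0,-13,0]], rotation=[[0,0,0],[0,0,0],[0,0,0],[0,0,0],[0,0,0],[0,0,0]])

```text
t: 19.32
ee_pos: [493.7, -383.9, 146.9]
orientation: [-1.291, -1.087, 1.084]
ft_force: [0.4, -1.5, -1.8]
width: 57.6
```

```bash
python3 - <<'E'
from h import *
im,E=shot('wrist','w17');o=ctrl.get_obs();print(o['t'],o['ee_pos'],o['ft_force'],o['width'])
E
```

```text
19.3667 [ 492.64015414 -383.08306487  144.37663459] [-0.40686273  0.24098787 -1.51296128] 57.669728900216654
```

View pics/w17.png

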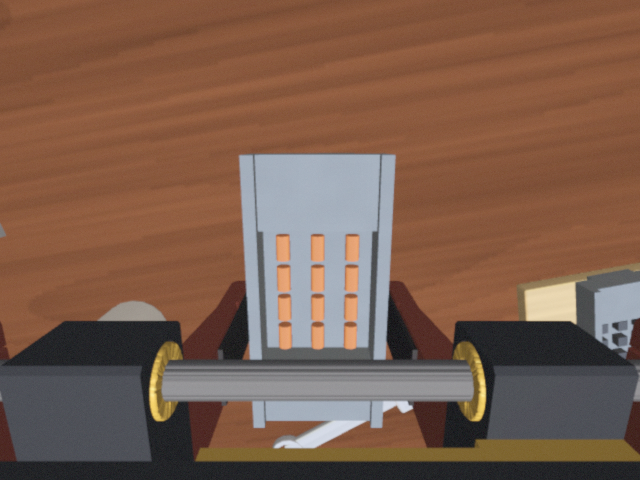

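```bash
python3 - <<'E'
from h import *
o=ctrl.get_obs(); R=Ro.from_rotvec(o['orientation'])
for h in (13,15,17):
    print(h); c,a=rect([(240,154.5),(395,154.5),(383,427.5),(254,427.5)],o['ee_pos'][2]+h); print(R.inv().apply(np.r_[c,o['ee_pos'][2]]-o['ee_pos']).round(1))
print(plan([594,-158.7,140],np.radians(91.74)))
E
```

```text
13
c [ 488.4 -381.2] len 122.7 w 58.7 59.6 ang -9.38
[ 1.1 -0.   4.5]
15
c [ 487.5 -381.1] len 121.1 w 57.9 58.8 ang -9.38
[ 1.1 -0.   5.4]
17
c [ 486.7 -380.9] len 119.5 w 57.1 58.0 ang -9.38
[ 1.1 -0.   6.2]
(array([23.82,  0.41, -6.24]), array([ 0.004, -0.198, -0.002]))
```

Emit:
carry_out(delta_pos=[[2,0,-0.5],[4.5,0,-1.2],[7,0,-1.9],[9.5,0,-2.6],[12,0,-3.3],[14.5,0,-4],[17,0,-4.7],[19.5,0,-5.4],[22,0.2,-6],[23.7,0.4,-6.5],[23.7,0.4,-6.5],[23.7,0.4,-6.5]], rotation=[[0,-0.02,0],[0,-0.04,0],[0,-0.06,0],[0,-0.08,0],[0,-0.1,0],[0,-0.12,0],[0,-0.14,0],[0,-0.16,0],[0,-0.18,0],[0,-0.2,0],[0,-0.2,0],[0,-0.2,0]])

```text
t: 20.37
ee_pos: [594.2, -158.4, 136.1]
orientation: [-1.19, -1.232, 1.235]
ft_force: [-0.1, 1.3, -1.2]
width: 58.0
```

```bash
python3 - <<'E'
from h import *
im,E=shot('wrist','w18');o=ctrl.get_obs();print(o['t'],o['ee_pos'],o['ft_force'],o['width'])
print(plan([596.8,-159.8,60],np.radians(91.74)))
E
```

```text
20.4167 [ 594.15054452 -159.23831192  136.48682185] [-0.84868006 -0.5348453  -2.00169115] 57.689876873188815
(array([-0.07,  7.65, -0.28]), array([-0.003,  0.002,  0.001]))
```

View pics/w18.png

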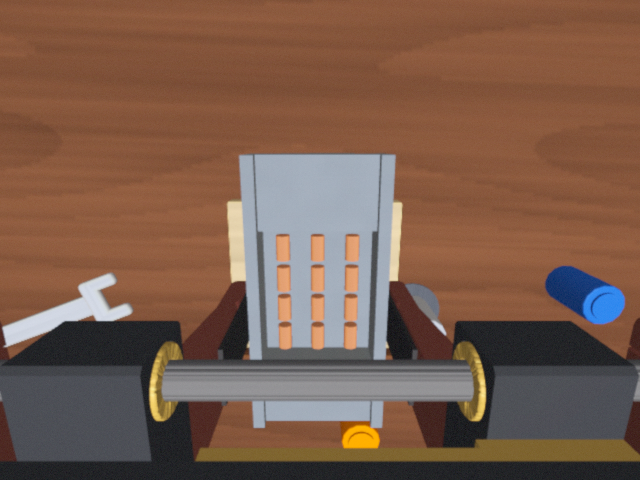

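Emit:
carry_out(delta_pos=[[0,1,-0.1],[-0.1,2.5,-0.2],[-0.1,4,-0.2],[-0.1,5.5,-0.2],[-0.1,6.5,-0.2],[-0.1,7.2,-0.2],[-0.1,7.6,-0.2],[-0.1,7.6,-0.2]], rotation=[[0,0,0],[0,0,0],[0,0,0],[0,0,0],[0,0,0],[0,0,0],[0,0,0],[0,0,0]])

```text
t: 21.08
ee_pos: [596.7, -160.7, 61.2]
orientation: [-1.193, -1.232, 1.233]
ft_force: [-1.1, 0.5, -1.3]
width: 57.8
```

```bash
python3 - <<'E'
from h import *
im,E=shot('wrist','w19');look('l19')
E
```

```text
21.1333 [ 597.2 -160.7   62. ] [-0.1  0.3 -1.5] 57.50975677805315
scene 449 [[563.0, -96.0], [572.0, -138.0], [663.0, -135.0], [693.0, -87.0], [669.0, -86.0], [639.0, -135.0], [624.0, -117.0], [632.0, -83.0]]
side 865 [[693.0, -228.0], [684.0, -180.0], [567.0, -186.0], [569.0, -238.0]]
```

View pics/w19.png

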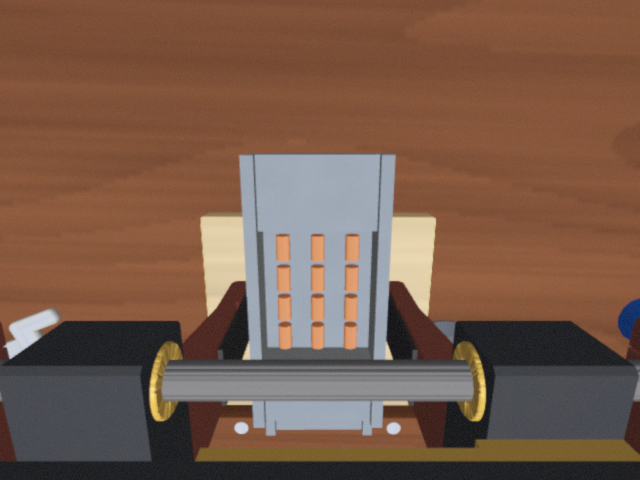

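View pics/l19.png

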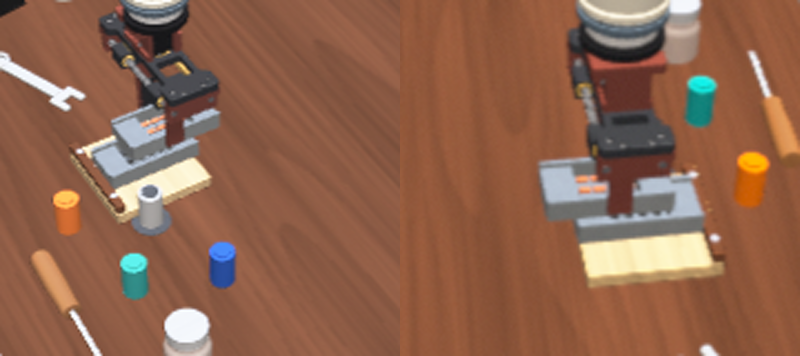

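```bash
python3 - <<'E'
from h import *
o=ctrl.get_obs(); c,a=rect([(240,154.5),(395,154.5),(383,427.5),(254,427.5)],o['ee_pos'][2]+16)
E=ext('wrist'); b=ray(E,[(201.5,216),(435,214)],16)[:,:2]; print(b.round(1))
d=b[1]-b[0]; th=np.arctan2(d[1],d[0])-np.pi/2; cc=(b.mean(0)+65*np.array([np.cos(th),np.sin(th)])); print(np.degrees(th),cc,w2b(cc,th,c))
s=ray(E,[(241.5,428),(394,428)],30)[:,:2];print(s, w2b(cc,th,s))
E
```

```text
c [ 592.1 -159.8] len 120.2 w 57.6 58.3 ang 2.09
[[ 569.  -224.8]
 [ 563.7  -96.1]]
2.3535888234272697 [ 631.31538127 -157.79126841] [[-39.23823278  -0.42667942]]
[[ 695.25557058 -202.44594917]
 [ 692.29428179 -110.62516013]] [[ 62.05244729 -47.24279954]
 [ 62.86439874  44.62214081]]
```

Emit:
carry_out(delta_pos=[[0,0.2,-0.1],[0,0.4,-0.2],[0,0.6,-0.2],[0,0.8,-0.2],[0,0.9,-0.2],[0,0.9,-0.2]], rotation=[[0,0,0],[0,0,0],[0,0,0],[0,0,0],[0,0,0],[0,0,0]])

```text
t: 21.73
ee_pos: [599.4, -160.3, 53.6]
orientation: [-1.194, -1.233, 1.233]
ft_force: [-1.6, 0.7, 2.9]
width: 57.8
```

```bash
python3 - <<'E'
from h import *
look('l20')
E
```

```text
21.7333 [ 599.4 -160.3   53.6] [-1.6  0.7  2.9] 57.75071524742192
scene 454 [[563.0, -96.0], [572.0, -138.0], [670.0, -134.0], [681.0, -93.0], [693.0, -104.0], [690.0, -81.0], [669.0, -86.0], [639.0, -135.0], [624.0, -117.0], [632.0, -83.0]]
side 866 [[695.0, -221.0], [684.0, -180.0], [567.0, -186.0], [569.0, -238.0]]
```

View pics/l20.png

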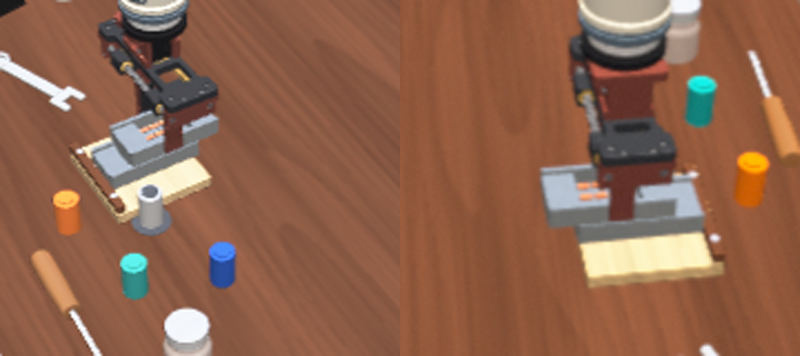

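Contact (force turned +5 N). Release and rise.

Emit:
carry_out(delta_pos=[[0,0,0],[0,0,0],[0,0,0],[0,0,0],[0,0,0],[0,0,0]], rotation=[[0,0,0],[0,0,0],[0,0,0],[0,0,0],[0,0,0],[0,0,0]], hand=0)

```text
t: 22.33
ee_pos: [599.3, -160.4, 53.1]
orientation: [-1.194, -1.233, 1.233]
ft_force: [0.1, 0.1, -0.1]
width: 87.6
```

Emit:
carry_out(delta_pos=[[0,-1,0],[0,-3,0],[0,-6,0],[0,-10,0],[0,-14,0],[0,-18,0],[0,-20,0],[0,-20,0]], rotation=[[0,0,0],[0,0,0],[0,0,0],[0,0,0],[0,0,0],[0,0,0],[0,0,0],[0,0,0]])

```text
t: 23.0
ee_pos: [602.2, -161.2, 260.2]
orientation: [-1.204, -1.239, 1.23]
ft_force: [0.0, 0.7, 1.2]
width: 87.7
```

```bash
python3 - <<'E'
from h import *
im,E=shot('wrist','w21');o=ctrl.get_obs();print(o['t'],o['ee_pos'],o['ft_force'],o['width'])
shot('scene','s21')
E
```

```text
23.05 [ 600.80162368 -160.77482948  256.97893599] [-0.86665546  0.54062988 -0.38853068] 87.98068529469334
```

View pics/w21.png

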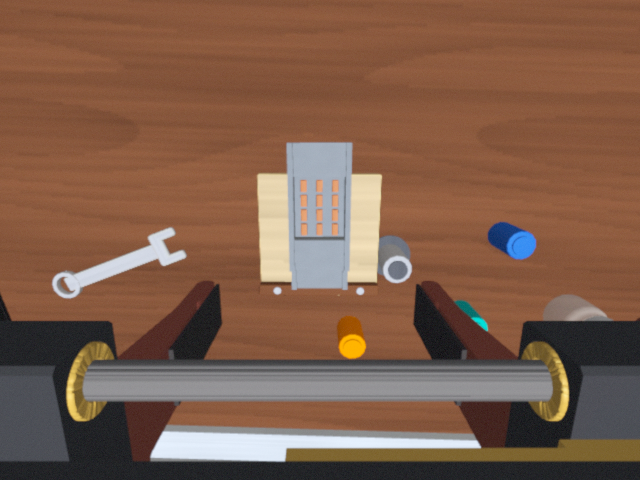

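View pics/s21.png

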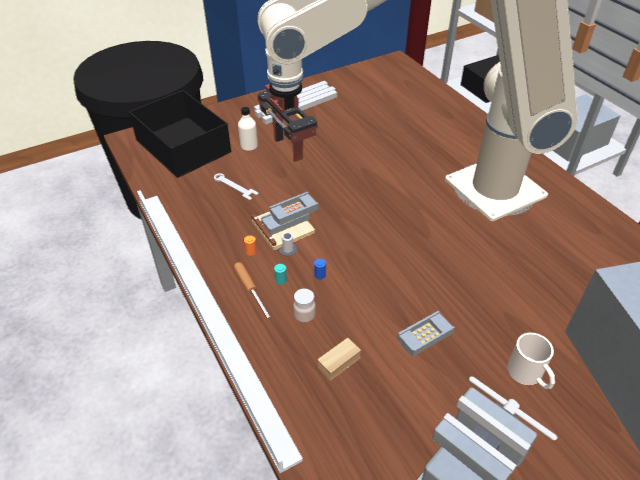

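```bash
python3 - <<'E'
from h import *
im=cv2.imread('pics/w21.png'); cv2.imwrite('pics/w21c.png',cv2.resize(im[130:300,240:400],None,fx=3.5,fy=3.5,interpolation=2))
E
```

```text
(no output)
```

View pics/w21c.png

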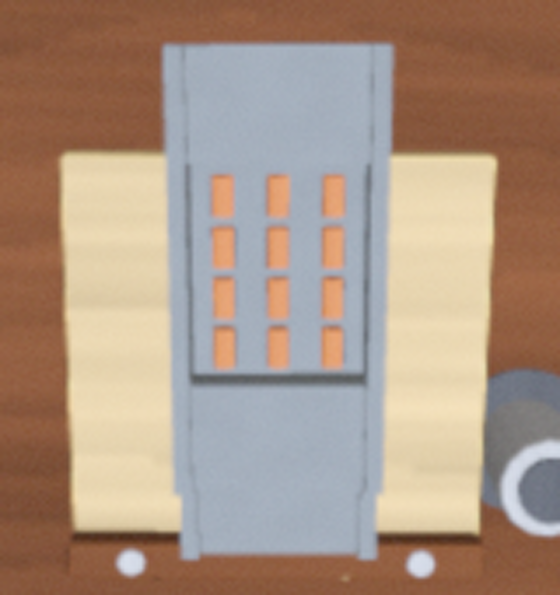

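```bash
cat >> h.py <<'E'
def rel(tray,zt,bn):
    E=ext('wrist'); c,a=rect(tray,zt); b=ray(E,bn,16)[:,:2]
    d=b[1]-b[0]; th=np.arctan2(d[1],d[0])-np.pi/2; cc=(b.mean(0)+65*np.array([np.cos(th),np.sin(th)]))
    print('board',cc.round(1),np.degrees(th).round(2),'tray own',w2b(cc,th,c).round(1)); return cc,th
E
python3 - <<'E'
from h import *
cc,th=rel([(286.6,142.6),(352.6,142.6),(349.4,270.6),(289.7,270.6)],68.5,[(257.4,173.4),(382,174)])
E=ext('wrist'); s=ray(E,[(277.3,290.7),(360.2,291)],30)[:,:2]; print(w2b(cc,th,s))
print(w2b(cc,th,ray(E,(397.5,269),50)[:,:2]))
print(plan([506,334,185],np.pi/2))
E
```

```text
c [ 588.6 -158. ] len 117.9 w 57.7 56.9 ang 1.93
board [ 625.5 -156.7] 1.59 tray own [[-36.9  -0.3]]
[[ 58.02211773 -44.8560051 ]
 [ 57.9401297   44.20899475]]
[[26.21232279 78.40632178]]
(array([49.72,  6.9 ,  7.77]), array([ 0.002,  0.032, -0.001]))
```

Emit:
carry_out(delta_pos=[[2,0,0.3],[5,0,0.7],[8,0.3,1.1],[11,0.8,1.6],[14,1.3,2.1],[17,1.8,2.6],[20,2.3,3.1],[23,2.8,3.6],[26,3.3,4.1],[29,3.8,4.6],[32,4.3,5.1],[35,4.8,5.6]], rotation=[[0,0.01,0],[0,0.02,0],[0,0.03,0],[0,0.03,0],[0,0.03,0],[0,0.03,0],[0,0.03,0],[0,0.03,0],[0,0.03,0],[0,0.03,0],[0,0.03,0],[0,0.03,0]])

```text
t: 24.1
ee_pos: [530.2, 188.6, 202.9]
orientation: [-1.206, -1.208, 1.213]
ft_force: [0.6, -0.3, -0.8]
width: 88.1
```

Emit:
carry_out(delta_pos=[[3,0.4,0.3],[6,0.8,0.7],[9,1.2,1.1],[12,1.6,1.5],[14,2,1.8],[14.5,2.1,1.8],[14.5,2.1,1.8],[14.5,2.1,1.8]], rotation=[[0,0,0],[0,0,0],[0,0,0],[0,0,0],[0,0,0],[0,0,0],[0,0,0],[0,0,0]])

```text
t: 24.77
ee_pos: [513.0, 331.7, 182.8]
orientation: [-1.208, -1.209, 1.214]
ft_force: [0.2, -0.8, -0.1]
width: 87.8
```

```bash
python3 -c "
from h import *
o=ctrl.get_obs();print(o['t'],o['ee_pos'],o['qpos'])
tray_w('w22');shot('side','d22')"
```

```text
24.7667 [512.99418698 331.67346662 182.84956676] [ 5.54634844e-01  4.50442569e-01  1.69015207e+00 -4.07361147e-04
  1.00381699e+00 -1.01867591e+00]
[279, 148, 75, 143, 9481] [[349, 148], [279, 152], [289, 290], [353, 288]] [504.  332.5  24. ]
```

View pics/w22.png

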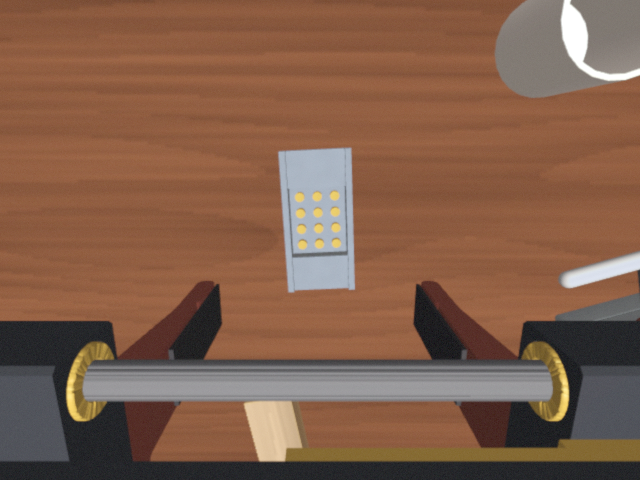

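View pics/d22.png

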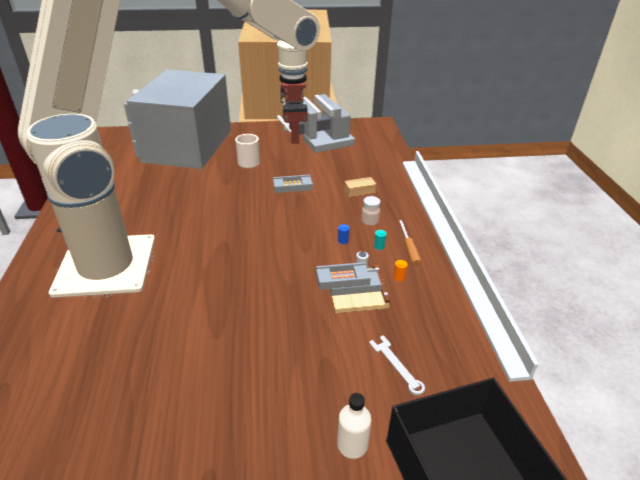

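```bash
python3 - <<'E'
from h import *
c,a=rect([(279,151.5),(350.5,148.5),(354.5,289.5),(289,291.5)],28.5)
print(plan([c[0],c[1],9],np.pi/2+a))
E
```

```text
c [509.2 332.9] len 120.4 w 57.4 57.8 ang 2.94
(array([ 0.18, 17.47,  0.44]), array([-0.001, -0.05 , -0.001]))
```

Emit:
carry_out(delta_pos=[[0.1,2,0.2],[0.2,5,0.4],[0.2,8,0.4],[0.2,11,0.4],[0.2,14,0.4],[0.2,16.5,0.4],[0.2,17.4,0.4],[0.2,17.4,0.4]], rotation=[[0,-0.02,0],[0,-0.05,0],[0,-0.05,0],[0,-0.05,0],[0,-0.05,0],[0,-0.05,0],[0,-0.05,0],[0,-0.05,0]])

```text
t: 25.53
ee_pos: [508.7, 332.7, 8.2]
orientation: [-1.184, -1.243, 1.25]
ft_force: [0.6, -0.7, 1.0]
width: 87.8
```

Emit:
carry_out(delta_pos=[[0,0,0],[0,0,0],[0,0,0],[0,0,0],[0,0,0],[0,0,0],[0,0,0]], rotation=[[0,0,0],[0,0,0],[0,0,0],[0,0,0],[0,0,0],[0,0,0],[0,0,0]], hand=255)

```text
t: 26.12
ee_pos: [510.4, 334.7, 11.5]
orientation: [-1.185, -1.249, 1.247]
ft_force: [0.0, -3.4, 7.0]
width: 58.0
```

Emit:
carry_out(delta_pos=[[0,-2,0],[0,-5,0],[0,-8,0],[0,-11,0],[0,-14,0],[0,-15,0],[0,-15,0]], rotation=[[0,0,0],[0,0,0],[0,0,0],[0,0,0],[0,0,0],[0,0,0],[0,0,0]])

```text
t: 26.7
ee_pos: [511.2, 335.7, 163.0]
orientation: [-1.185, -1.253, 1.243]
ft_force: [0.0, 0.3, -2.9]
width: 57.6
```

```bash
python3 - <<'E'
from h import *
im,E=shot('wrist','w23');o=ctrl.get_obs();print(o['t'],o['ee_pos'],o['ft_force'],o['width'])
E
```

```text
26.75 [510.0073083  334.9023177  160.73156946] [-0.83098248  0.04358522 -3.11830932] 57.764982852743536
```

View pics/w23.png

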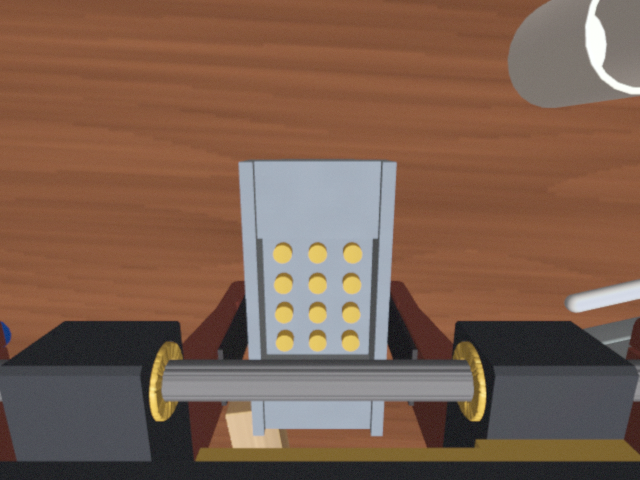

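```bash
python3 - <<'E'
from h import *
o=ctrl.get_obs(); R=Ro.from_rotvec(o['orientation'])
for h in (15,17,19):
    c,a=rect([(239,161),(396,161),(382.5,436),(252,436)],o['ee_pos'][2]+h); print(h,R.inv().apply(np.r_[c,o['ee_pos'][2]]-o['ee_pos']).round(1))
print(plan([625,-159,160],np.radians(91.74)))
E
```

```text
c [508.2 335.5] len 123.2 w 58.9 59.8 ang 2.98
15 [ 0.7 -0.   1.7]
c [507.3 335.5] len 121.6 w 58.1 59.0 ang 2.98
17 [ 0.7 -0.   2.6]
c [506.4 335.4] len 119.9 w 57.3 58.2 ang 2.98
19 [ 0.7 -0.   3.6]
(array([-4.992e+01,  4.000e-02, -8.900e+00]), array([0.002, 0.022, 0.001]))
```

Emit:
carry_out(delta_pos=[[-2,0,-0.4],[-5,0,-0.9],[-8,0,-1.4],[-11,0,-1.9],[-14,0,-2.5],[-17,0,-3],[-20,0,-3.5],[-23,0,-4.1],[-26,0,-4.6],[-29,0,-5.1],[-32,0,-5.7],[-35,0,-6.2]], rotation=[[0,0,0],[0,0,0],[0,0,0],[0,0,0],[0,0,0],[0,0,0],[0,0,0],[0,0,0],[0,0,0],[0,0,0],[0,0,0],[0,0,0]])

```text
t: 27.75
ee_pos: [588.5, -13.1, 157.3]
orientation: [-1.181, -1.245, 1.249]
ft_force: [-0.2, 0.6, -3.6]
width: 58.1
```

Emit:
carry_out(delta_pos=[[-3,0,-0.5],[-6,0,-1],[-9,0,-1.5],[-12,0,-2.1],[-14,0,-2.5],[-14.9,0,-2.6],[-14.9,0,-2.6],[-14.9,0,-2.6]], rotation=[[0,0.02,0],[0,0.02,0],[0,0.02,0],[0,0.02,0],[0,0.02,0],[0,0.02,0],[0,0.02,0],[0,0.02,0]])

```text
t: 28.42
ee_pos: [622.4, -158.4, 158.2]
orientation: [-1.191, -1.231, 1.233]
ft_force: [-1.1, 0.4, -3.2]
width: 58.0
```

```bash
python3 - <<'E'
from h import *
im,E=shot('wrist','w24');o=ctrl.get_obs();print(o['t'],o['ee_pos'],o['ft_force'],o['width'])
print(plan([624,-159,85],np.radians(91.74)))
E
```

```text
28.4667 [ 622.55005625 -157.82369176  158.68098895] [ 0.05031749 -0.14562818 -2.59185841] 57.69809678620818
(array([-0.13,  7.37, -0.16]), array([-0.003,  0.002,  0.001]))
```

View pics/w24.png

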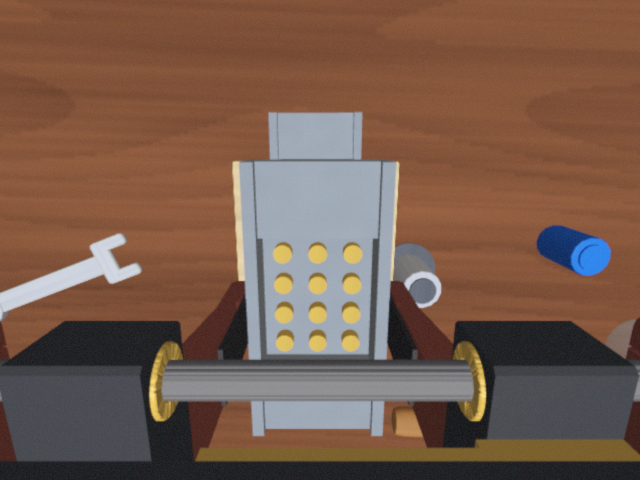

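Emit:
carry_out(delta_pos=[[0,1,-0.1],[-0.1,2.5,-0.1],[-0.1,4,-0.1],[-0.1,5.5,-0.1],[-0.1,6.5,-0.1],[-0.1,7.1,-0.1],[-0.1,7.4,-0.1],[-0.1,7.4,-0.1]], rotation=[[0,0,0],[0,0,0],[0,0,0],[0,0,0],[0,0,0],[0,0,0],[0,0,0],[0,0,0]])

```text
t: 29.13
ee_pos: [624.5, -159.6, 85.6]
orientation: [-1.193, -1.233, 1.234]
ft_force: [-0.6, 0.6, -2.8]
width: 58.0
```

```bash
python3 - <<'E'
from h import *
im,E=shot('wrist','w25');look('l25')
E
```

```text
29.1833 [ 624.9 -159.8   86.3] [ 0.6 -0.6 -2.8] 57.81316001866835
scene 465 [[563.0, -96.0], [572.0, -138.0], [670.0, -134.0], [681.0, -93.0], [693.0, -104.0], [690.0, -81.0], [671.0, -83.0], [639.0, -135.0], [624.0, -117.0], [632.0, -83.0]]
side 870 [[694.0, -225.0], [684.0, -180.0], [567.0, -186.0], [569.0, -238.0]]
```

View pics/w25.png

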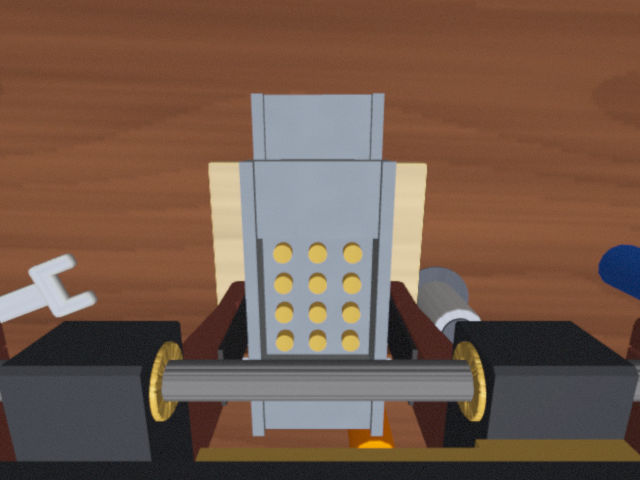

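View pics/l25.png

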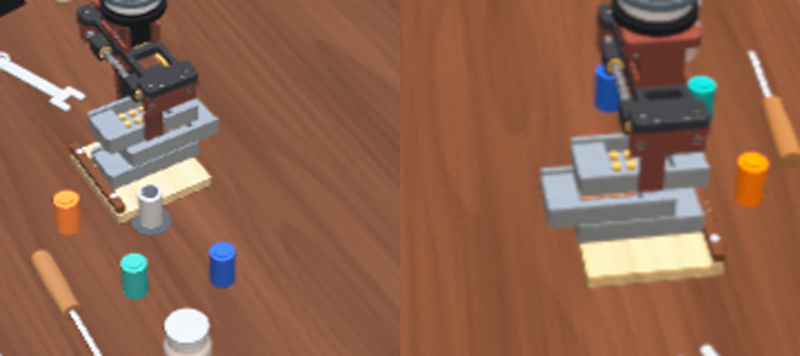

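```bash
python3 - <<'E'
from h import *
o=ctrl.get_obs()
cc,th=rel([(240,161),(395.5,161),(383,436),(252.5,436)],o['ee_pos'][2]+18,[(209,163.5),(427,163.5)])
E=ext('wrist'); n=ray(E,[(251.5,94),(384,94)],68.5)[:,:2]; print(w2b(cc,th,n))
E
```

```text
c [ 622.2 -159.3] len 120.7 w 57.2 58.6 ang 1.9
board [ 632.3 -158.7] 1.87 tray own [[-10.1  -0.3]]
[[-97.69456801 -29.44879678]
 [-97.69658826  28.95443673]]
```

Emit:
carry_out(delta_pos=[[0,0.3,-0.1],[0,0.6,-0.1],[0,0.8,-0.1],[0,1,-0.1],[0,1.1,-0.1],[0,1.15,-0.1],[0,1.15,-0.1]], rotation=[[0,0,0],[0,0,0],[0,0,0],[0,0,0],[0,0,0],[0,0,0],[0,0,0]])

```text
t: 29.87
ee_pos: [625.7, -160.1, 75.4]
orientation: [-1.194, -1.233, 1.233]
ft_force: [-3.0, -0.2, 4.4]
width: 57.8
```

```bash
python3 - <<'E'
from h import *
look('l26')
E
```

```text
29.8667 [ 625.7 -160.1   75.4] [-3.  -0.2  4.4] 57.781267383061355
scene 465 [[563.0, -96.0], [572.0, -138.0], [670.0, -134.0], [681.0, -93.0], [693.0, -104.0], [690.0, -81.0], [669.0, -86.0], [639.0, -135.0], [624.0, -117.0], [632.0, -83.0]]
side 871 [[695.0, -221.0], [684.0, -180.0], [567.0, -186.0], [569.0, -238.0]]
```

View pics/l26.png

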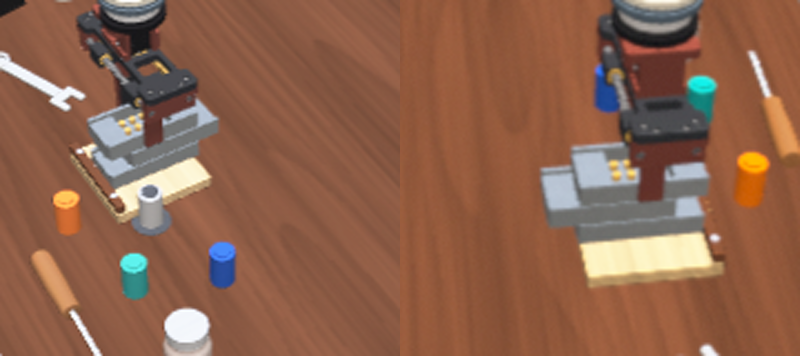

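Seated. Release and rise.

Emit:
carry_out(delta_pos=[[0,0,0],[0,0,0],[0,0,0],[0,0,0],[0,0,0],[0,0,0]], rotation=[[0,0,0],[0,0,0],[0,0,0],[0,0,0],[0,0,0],[0,0,0]], hand=0)

```text
t: 30.47
ee_pos: [625.7, -160.1, 74.6]
orientation: [-1.194, -1.233, 1.233]
ft_force: [0.1, -0.3, -0.4]
width: 87.8
```

Emit:
carry_out(delta_pos=[[0,-1,0],[0,-3,0],[0,-6,0],[0,-10,0],[0,-14,0],[0,-18,1],[0,-18,2],[0,-18,2]], rotation=[[0,0,0],[0,0,0],[0,0,0],[0,0,0],[0,0,0],[0,0,0],[0,0,0],[0,0,0]])

```text
t: 31.13
ee_pos: [605.8, -161.1, 258.4]
orientation: [-1.199, -1.236, 1.232]
ft_force: [-0.1, -0.0, 0.0]
width: 87.8
```

```bash
python3 - <<'E'
from h import *
im,E=shot('wrist','w27');o=ctrl.get_obs();print(o['t'],o['ee_pos'],o['ft_force'],o['width'])
cv2.imwrite('pics/w27c.png',cv2.resize(im[110:310,230:420],None,fx=3,fy=3,interpolation=2))
a,_=shot('scene');b,_=shot('side')
cv2.imwrite('pics/f27.png',np.hstack([cv2.resize(a[150:310,220:400],(400,356),interpolation=2),cv2.resize(b[200:340,260:420],(400,356),interpolation=2)]))
cv2.imwrite('pics/s27.png',a)
E
```

```text
31.1833 [ 605.39856729 -160.7761093   256.11535494] [ 0.06944049 -0.16439488  0.25621455] 87.92378545307352
```

View pics/w27c.png

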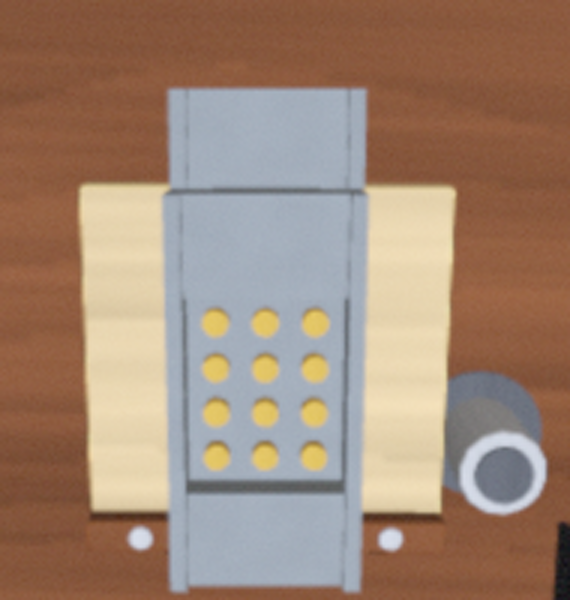

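View pics/f27.png

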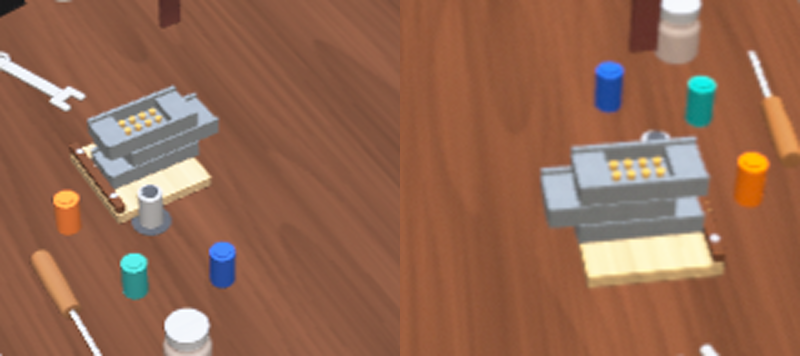

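View pics/s27.png

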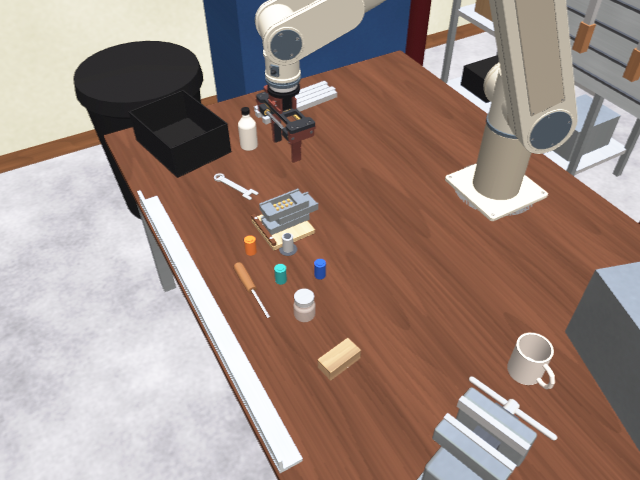

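```bash
python3 - <<'E'
from h import *
f=lambda *p:[(230+x/3,110+y/3) for x,y in p]
cc,th=rel(f((163,194),(368,194),(361,590),(170,590)),92.5,f((80,186),(456,188)))
E=ext('wrist'); n=ray(E,f((168,89),(367,89)),68.5)[:,:2]; print('tray2 near end',w2b(cc,th,n)); print('screws',w2b(cc,th,ray(E,f((140,539),(391,540)),30)[:,:2]),'post',w2b(cc,th,ray(E,f((503,473)),50)[:,:2]))
E
```

```text
c [ 619.5 -158. ] len 118.3 w 56.7 57.8 ang 1.91
board [ 628.8 -156.9] 1.55 tray own [[-9.4 -0.9]]
tray2 near end [[-96.57528183 -29.61769101]
 [-96.88336376  28.16839418]]
screws [[ 57.89786014 -44.95741476]
 [ 57.84306905  44.61782535]] post [[26.0299141  78.68518704]]
```

```bash
python3 -c "
from h import *
print(ctrl.close_job())"
```

```text
the job is handed in; nothing more can be done
None
```

I turned the board a quarter turn by pushing it round the steel post, without lifting it. Then I stacked the three grey trays on it and handed the job in at about 31 s. No verdict came back, so the result rests on my own measurements.

There were only three trays; no picture showed a fourth. The blue, orange and turquoise posts and the other things were not touched.

Last wrist-camera checks (x and y in the board's own frame):

| Item | Measured | Allowed |
|---|---|---|
| Board angle | 1.6° | within 7° |
| Post in board frame | x 26 mm, y 79 mm (touching) | x ±68, y 70 to 98 |
| First tray | x −9 mm, y 0.5 mm | x −18 to 4, y ±13 |
| Second tray | x −37 mm, y about −0.5 mm | x −48 to −26, y ±13 |
| Third tray | x −9 mm, y −1 mm | x −18 to 4, y ±13 |

- **First tray:** it was measured after placing, but it was hidden under the others at the end.
- **Tray seating:** the scene and side views showed the trays level, and the gripper was open about 16 cm above its last release point.
- **Disagreement between readings:** the board's absolute position differed by up to about 7 mm between wrist views. I therefore relied on positions relative to the board within a single picture.
- **Part-way step:** the post's contact force can't be read, so I only inferred it. The board turned about the post while I pushed with a few newtons through the 20–70° range.

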